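# Take the transport clip off a tube mixer and fit its carousel

## Task

The bench tube mixer still has its transport lock on: a spring clip snapped round the neck of its slanted drive spindle. Take the wedge from its block and slide it into the pry slot, between the spindle and the clip's bow, until the clip springs off (no fingers on the clip while it is still on the neck), and put the clip in the steel tray. Then fit the tube carousel on the square spindle, fully home on the deck; at the end the wedge is back in its block and the bottle and the tube rack stand where they stood.

Things in the scene. Friction and masses are not known exactly. Their poses are not given: they have to be found in the camera images.
- mixer: tube mixer, fixed: white housing 170 mm wide, 129 mm high, with an aluminium deck, 170 x 170 mm, sloping 25 degrees. Origin on the table under the spindle's foot (which is 95 mm up); z up; -x = the way the deck slopes down
- spindle_seat (a point): foot of the spindle: on its axis, in the plane of the deck. z = axis, square to the deck (leans 25 degrees); x, y square to its flats, turning with it. Steel: round neck 20 mm in diameter, 10 mm high, then a square 22 mm across flats up to 45 mm above the deck, then a tip tapering to 15 mm at 50 mm
- spindle (a joint): turn of the spindle about its axis, rad (-0.8 to 0.8), against a stiff drive (0.5 N m); the wedge can turn it; at 0 two flats face straight up and down the slope
- pry_slot (a point): middle of the gap between spindle and clip bow at the start, in the plane of the deck, 21 mm down the slope from the spindle's axis; fixed. z square to the deck, x up the slope to the spindle, y level. The deck's pry slot here: 28 mm long (16 to 44 mm from the axis), 22 mm wide, 38 mm deep along z
- clip_centre (a point): dark spring-steel U clip, 64 x 38 x 7 mm, 55 g, oiled; point at its centre, half-way up; starts on the spindle's axis, flat on the deck. z = thickness, x = from the bow to the open end. Pushed about 8 mm down the slope (some 7 N) its sprung arms pass the neck and it jumps free, 15 mm or more from its seat; then it slides to the rim, 8 mm high, 84 mm down from the axis
- clip_bow (a point): stiff end of the clip, the place to grasp it: 18 mm from its centre towards the bow, half-way up, same axes. The bow bar (6 mm) lies 26 to 32 mm from the clip's centre, cheeks run back to 6 mm; 38 mm wide over the cheeks along y. On the neck, the bow's inner face is 26 mm from the spindle's axis; 20 mm free between the arms
- wedge_handle (a point): centre of the black handle (22 x 18 x 75 mm, 18 mm along y) of a steel wedge 169 mm long, 160 g. z = along the wedge, away from its tip (up, in the block); x = towards the blade's flat face (plane x = 10.5 mm). Below the handle a bolster 34 x 28 x 6 mm, its underside at z = -43.5 mm, then the blade
- wedge_tip (a point): middle of the wedge's tip, at x = 9, z = -131.5 mm from the handle's centre, same axes. Blade 88 mm long, 14 mm wide (y), 22 mm thick; on the side away from the flat face it tapers over the last 38 mm to 3 mm at the tip. It frees the clip when 20 to 30 mm deep in the pry slot, its flat face towards the spindle
- block_slot (a point): centre of the mouth of the wedge's slot in the top of the white tool block (130 x 80 x 94 mm, fixed); z up. Slot 27 mm along x, 19 mm along y, 91 mm deep; the wedge hangs in it by its bolster, handle centre 43.5 mm above this point, axes parallel to these at the start. A 110 mm tall tool stands 47 mm off along x
- carousel_hub (a point): tube carousel, 0.3 kg: point at the centre of its square aluminium hub, 42 mm across flats, 56 mm tall, 28 mm above its underside; z = axis, up at the start, x, y square to the flats. White plate 140 mm in diameter, 9 to 14 mm above the underside. Square bore 24.6 mm right through, parallel to the flats; home when the underside meets the deck
- tray: flat steel tray, fixed, 150 mm (x) by 110 mm (y), 22 mm high, walls and floor 3 mm; origin: centre of its underside, z up
- reagent_bottle: bystander: bottle with blue cap, 60 mm in diameter, 130 mm tall; origin at its foot
- tube_rack: bystander: white rack with capped tubes, 60 x 120 x 85 mm; origin at its foot

How it is judged:
On the way, in this order (a step that is already met when the one before it is completed fails the run):
1. the wedge is in the pry slot and bears on the clip's bow while the clip is still on the neck (contact force between wedge and clip above 1 N and z of wedge_tip in the frame of pry_slot below -0.002 m and distance between clip_centre and spindle_seat below 0.012 m), for 0.05 s.
2. the clip is off the neck (distance between clip_centre and spindle_seat above 0.015 m), for 0.1 s.
3. the clip lies in the tray, let go (x of clip_centre in the frame of tray between -0.062 and 0.062 m and y of clip_centre in the frame of tray between -0.045 and 0.045 m and height (world z) of clip_centre below 0.03 m and contact force between the fingers and clip below 0.1 N), for 0.2 s.
4. then the carousel is home on the spindle (distance between carousel_hub and spindle_seat below 0.0315 m and angle between the z axis of carousel_hub and the z axis of spindle_seat, either way round below 0.06 rad), for 0.1 s.
At the end, for the whole second after the job is handed in: carousel home on the spindle: hub within 3.5 mm of the deck, axes within 0.06 rad; clip in the tray (centre within 62 by 45 mm of its centre, below 30 mm); wedge point down in its slot, bolster within 6 mm of the block's top, within 12 mm of centre and 0.15 rad of upright; all at rest (all of step 4 and angle between carousel_hub's own z axis and vertical below 1 rad and horizontal distance between wedge_handle and block_slot below 0.012 m and z of wedge_handle in the frame of block_slot below 0.05 m and angle between wedge_handle's own z axis and vertical below 0.15 rad and linear speed of each of clip, carousel below 0.02 m/s and x of clip_centre in the frame of tray between -0.062 and 0.062 m and y of clip_centre in the frame of tray between -0.045 and 0.045 m and height (world z) of clip_centre below 0.03 m); the robot touches nothing.
It fails at once if the fingers touch the clip while it is still on the neck (contact force between the fingers and clip above 0.5 N and distance between clip_centre and spindle_seat below 0.012 m).
It fails at once if a bystander is pushed away by more than 20 mm or knocked over (distance of any of reagent_bottle, tube_rack from where it was at the start of the episode above 0.02 m or angle between reagent_bottle's own z axis and vertical above 0.5 rad).
It also fails if it takes over 72 s, if anything falls off the work surface, if the arm or the gripper's body presses on something with over 40 N, if the wrist force passes 120 N, or if a joint passes its speed limit or range.

## Robot

A 6-joint arm with a two-finger parallel gripper is mounted at the origin on the work surface. World frame = base frame: x ahead of the robot, y to its left, z up, the work surface at z = 0. Lengths are in m, angles in rad, forces in N, time in s.
With the tool pointing down it reaches from about 0.4 to 0.925 m from the base axis. Payload 12.5 kg.
Tool frame: the origin (TCP) lies between the finger pads; the fingertips stand 25 mm ahead of it and the grasp point (between the pads) lies 6 mm ahead of it; z points along the fingers, y is the line along which they close (so a half turn about z gives the same grasp; the last joint's range is limited). The gripper opens to 95 mm and grips with 3 to 60 N. Pads are 20 mm wide; open, the fingers measure 119 mm over their backs; the gripper's body (75 mm by 180 mm) begins 59 mm behind the grasp point.
Start: joints at [1.028, 0.491, 1.559, -0, 1.092, -0.106], TCP at [0.264, 0.566, 0.202] pointing down, gripper open.
Joint ranges: [-3.1, 3.1], [-0.84, 2.19], [0.05, 2.79], [-1.13, 4.28], [0.06, 2.93], [-2.69, 2.69]. Speed limits (rad/s): [2.22, 2.22, 2.79, 3.14, 3.14, 3.14].

## Interface

Orientations are given as a unit quaternion [x, y, z, w].
In Python, from plant import manip, grab_frame, order gives the robot as it stands.
- The arm moves only by the tool apply_moves, never from a script. Its argument "increments" is text: rows parted by semicolons, each of 7 numbers parted by spaces: the turn, a rotation vector about the world's x, y, z in rad, then the shift along the world's x, y, z in m, then the opening, from 0 (shut) to 1 (fully open). In form: wx wy wz tx ty tz hand; .... A call has 1 to 12 rows; each row shifts and turns the commanded pose from where the row before left it; what a row does not reach is not made up. A row lasts 1/10 s, in which the tool goes at most 50 mm and 8.59 degrees, less where a joint would pass 70% of its speed; a pose out of reach is approached as far as the arm can. A call is refused whole if a number of a shift passes 0.05 or a number of a turn 0.15, either way. A call with a gripper value outside its range is refused whole. The fingers move at their own pace and stop on an object; "newtons" is the grip in N (left out, the last holds). Time passes only in rows, so rows that do not move let the fingers close. It gives the time, the measured TCP pose, the force, the opening and the grip force at its end, in the units of the state.
- manip.get_state(): the state, without advancing time (a new reading comes with each control period).
- grab_frame(name): name is "side" or "top"; returns a dict with "image" (400x640x3 uint8, blue, green, red), "z_map" (400x640 float32, m along the optical axis (not along the pixel's ray), 0 where there is no reading), "intrinsics" (3x3 intrinsics, pixels), "k1" (the pictures are not rectified: a ray, as slopes to the right and down, at radius r is drawn at 1 + k1 r^2 times it, then the intrinsics apply), "R" (3x3) and "t" (3): a world point X has camera coordinates R X + t. Camera axes: x right, y down, z forward; pixel columns grow to the right and rows downward; lengths in m; the calibration is good to about 2 mm. A picture is of the moment at which its call begins.
- order.finish_job(): hands the job in; it is judged then, once.
The state is a dict: "t": time; "qpos": joint angles; "qvel": joint speeds; "effort": joint torques, N m; "position": TCP position; "orientation": TCP orientation; "contact_force": force on the tool from outside, world axes, zero at the start; "moment": the same for the moment, N m; "grip_width": opening from 0.0 (shut) to 1.0 (fully open); "finger_force": force on a finger pad.
Only numpy, scipy, OpenCV 4.12 (cv2) and the standard library are available. Lean on these libraries where they do the work, as an engineer would, in place of code of your own. Each camera call takes 0.05 s, during which the arm holds its last target. There are 200 camera calls.

## Working session

There is one attempt and no reset: what is moved stays moved. The work goes in short steps, Python scripts to look and compute and a tool call to move; the robot and the scene stay as the last step left them, time stands still between calls to the robot, and variables do not carry over. Pictures are saved under pics/ and viewed, at most 10 in all, crops included, and the job is handed in when it is done.

Besides the shell and the picture viewer there is one more tool, called after "Emit:" by a JSON object that holds its "method" and its "body", one argument or row to a line. apply_moves: Moves the arm, as the interface text tells. Its arguments: {"type":"object","properties":{"increments":{"type":"string"},"newtons":{"type":"number"}},"required":["increments"]}

```bash
mkdir -p pics; cat > h.py <<'E'
import numpy as np, cv2
from plant import manip, grab_frame, order
def cloud(f):
    K=f["intrinsics"];z=f["z_map"];h,w=z.shape
    u,v=np.meshgrid(np.arange(w),np.arange(h))
    a=(u-K[0,2])/K[0,0];b=(v-K[1,2])/K[1,1]
    x,y=a.copy(),b.copy()
    for _ in range(8):
        s=1+f["k1"]*(x*x+y*y);x=a/s;y=b/s
    P=np.stack([x*z,y*z,z],-1)
    W=(P-f["t"])@f["R"]
    W[z==0]=np.nan
    return W
def snap(n,tag):
    f=grab_frame(n);np.savez(f"pics/{tag}.npz",**f);cv2.imwrite(f"pics/{tag}.png",f["image"]);return f,cloud(f)
E
python3 - <<'E'
from h import *
for n in("side","top"):
    f,W=snap(n,n+"0");print(n,f["k1"],f["intrinsics"][0],-f["R"].T@f["t"],f["R"][2])
print(manip.get_state())
E
```

```text
side -0.0982233820052689 [396.12399398   0.         315.7319157 ] [-0.00670895 -0.80239773  0.714839  ] [ 0.4994924   0.69460446 -0.51771806]
top -0.0450907956047664 [494.08641841   0.         320.46109963] [0.45362134 0.01150262 1.33776745] [ 0.08864109 -0.01924521 -0.99587769]
{'t': 0.1, 'qpos': array([ 1.02842368e+00,  4.91518550e-01,  1.55936316e+00, -3.57203314e-05,
        1.09169907e+00, -1.05619269e-01]), 'qvel': array([-0.00031809, -0.00066719, -0.00309643, -0.00106677,  0.00144277,
        0.00019629]), 'effort': array([ 1.16191775e-03, -6.13621473e+01, -2.58609760e+01,  6.92876684e-02,
        4.69959551e-02, -6.89618969e-05]), 'position': array([0.26426173, 0.5661464 , 0.20121695]), 'orientation': array([ 2.16637081e-01,  9.76252084e-01, -4.73405726e-04, -1.42268985e-04]), 'contact_force': array([ 0.63148717, -0.27479147, -0.5091705 ]), 'moment': array([-0.01143235, -0.02604605, -0.02831892]), 'finger_force': 0.0, 'grip_width': 1.0010641683566803}
```

View pics/top0.png

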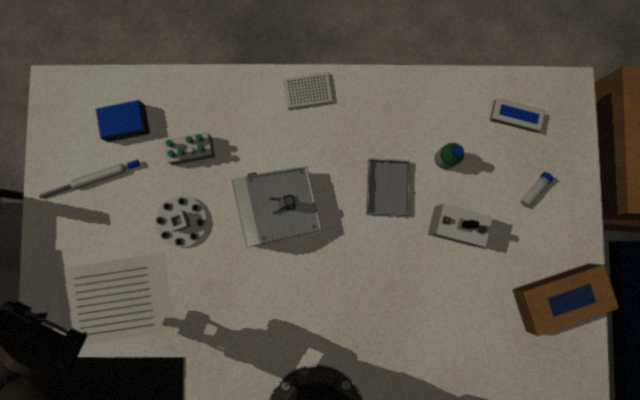

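View pics/side0.png

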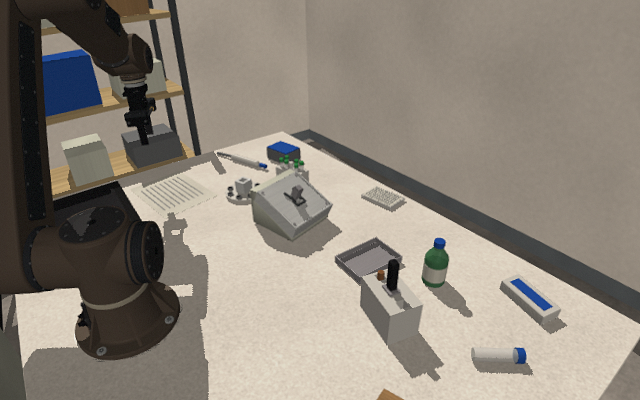

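The top view shows the carousel at (180,222), mixer at (280,207), tray at (388,187), block with wedge at (472,225), rack at (190,148) and bottle at (452,155). In the top picture up is +x and right is -y. The side view shows the black handle at (393,275) and the clip at (295,195).

```bash
python3 - <<'E'
from h import *
T=dict(np.load("pics/top0.npz"));S=dict(np.load("pics/side0.npz"))
def crop(f,u,v,w,h,s):return cv2.resize(f["image"][v:v+h,u:u+w],None,fx=s,fy=s,interpolation=cv2.INTER_CUBIC)
a=crop(T,230,160,100,75,4);b=crop(T,425,190,100,75,4);c=crop(S,245,160,100,75,4);d=crop(S,350,250,100,75,4)
im=np.vstack([np.hstack([a,b]),np.hstack([c,d])]);im=np.clip(im*1.6,0,255).astype('uint8')
cv2.imwrite("pics/c0.png",im)
W=cloud(T);WS=cloud(S)
for n,(u,v) in dict(car=(180,222),spind=(290,202),tray=(388,187),handle=(472,225),tool=(448,220),blk=(485,235),bot=(452,155),rack=(190,148),tab=(350,300)).items():print(n,W[v,u].round(3))
for n,(u,v) in dict(handle=(393,275),hub=(243,185),tray=(370,260),tab=(300,300)).items():print('S',n,WS[v,u].round(3))
# deck plane
def ransac(P,th=.002,seed=0):
    r=np.random.default_rng(seed);best=None
    for _ in range(300):
        p=P[r.choice(len(P),3,False)];n=np.cross(p[1]-p[0],p[2]-p[0]);n/=np.linalg.norm(n)+1e-12
        m=abs((P-p[0])@n)<th
        if best is None or m.sum()>best.sum():best=m
    Q=P[best];c=Q.mean(0);n=np.linalg.svd(Q-c)[2][2];n*=np.sign(n[2]);return c,n,best
for nm,X,(u0,u1,v0,v1) in (("T",W,(235,325,165,245)),("S",WS,(250,335,165,240))):
    P=X[v0:v1,u0:u1].reshape(-1,3);P=P[np.isfinite(P[:,0])];P=P[P[:,2]>.04]
    c,n,m=ransac(P);Q=P[m]
    print(nm,"deck c",c.round(4),"n",n.round(4),"tilt",np.degrees(np.arccos(n[2])).round(2),m.sum())
    d=-np.r_[n[:2],0]/np.hypot(*n[:2])  # uphill horiz
    y=np.cross(n,np.r_[0,0,1]);y/=np.linalg.norm(y);x=np.cross(y,n)
    if x[2]<0:x=-x
    y=np.cross(n,x)
    print(" up-slope x",x.round(4),"y",y.round(4))
    q=(P-c)@np.stack([x,y,n],1);on=abs(q[:,2])<.003
    lo=np.percentile(q[on],[.5,99.5],axis=0);print(" extents",lo.round(4).tolist())
    sp=q[(q[:,2]>.03)&(q[:,2]<.07)]
    print(" spindle pts",len(sp),sp[:,2].max() if len(sp) else 0,np.percentile(sp,[2,50,98],axis=0).round(4).tolist())
E
```

```text
car [ 0.508  0.366 -0.001]
spind [0.55  0.062 0.141]
tray [ 0.602 -0.198  0.005]
handle [ 0.492 -0.371  0.174]
tool [ 0.507 -0.331  0.111]
blk [ 0.469 -0.43   0.095]
bot [ 0.672 -0.346  0.11 ]
rack [0.694 0.321 0.088]
tab [ 0.298 -0.093 -0.002]
S handle [ 0.487 -0.387  0.146]
S hub [0.499 0.338 0.046]
S tray [ 0.606 -0.2    0.003]
S tab [ 0.37  -0.2   -0.003]
T deck c [0.5488 0.0907 0.0977] n [ 0.0953 -0.4053  0.9092] tilt 24.61 2386
 up-slope x [-0.2081  0.8851  0.4164] y [-0.9735 -0.2288  0.    ]
 extents [[-0.0914, -0.0836, -0.0029], [0.0878, 0.082, 0.0029]]
 spindle pts 99 0.05564127137771172 [[-0.0144, -0.0117, 0.0316], [-0.0017, -0.0006, 0.048], [0.0062, 0.0099, 0.0535]]
S deck c [0.5454 0.0844 0.0957] n [ 0.0959 -0.4037  0.9099] tilt 24.51 1417
 up-slope x [-0.2103  0.8852  0.4149] y [-0.9729 -0.2311  0.    ]
 extents [[-0.0907, -0.0879, -0.0029], [0.0871, 0.0823, 0.0029]]
 spindle pts 74 0.051792168173559 [[-0.0127, -0.0118, 0.0303], [-0.0044, 0.0031, 0.0442], [0.0099, 0.0088, 0.051]]
```

View pics/c0.png

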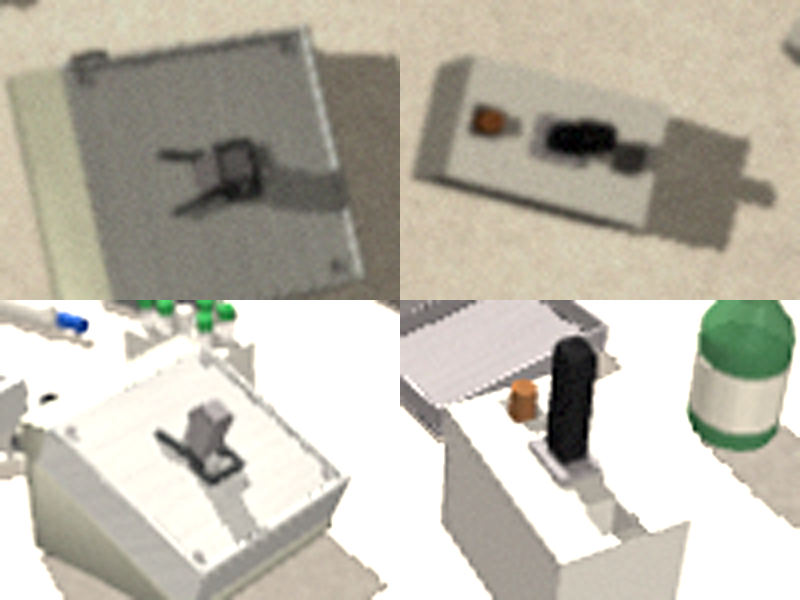

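The crops show the clip on the neck with its bow on the down-slope side (to the right, -y), and the wedge handle standing right of the orange tool. Next I refine the object poses from the depth data.

```bash
cat > m0.py <<'E'
from h import *
fr={k:dict(np.load(f"pics/{k}0.npz")) for k in("top","side")}
C={k:cloud(f) for k,f in fr.items()}
def box(k,x0,x1,y0,y1,z0,z1):
    P=C[k].reshape(-1,3);P=P[np.isfinite(P[:,0])];I=np.array([[x0,x1],[y0,y1],[z0,z1]])
    return P[((P>I[:,0])&(P<I[:,1])).all(1)]
def rect(P):
    r=cv2.minAreaRect((P[:,:2]*1000).astype(np.float32));return np.round(r[0],1),np.round(r[1],1),round(r[2],1),len(P)
if __name__=="__main__":
  for k in C:
    print(k)
    print(" block top",rect(box(k,.40,.60,-.50,-.28,.088,.099)),np.median(box(k,.40,.60,-.50,-.28,.088,.099)[:,2]))
    P=box(k,.46,.53,-.43,-.345,.108,.2);print(" handle",rect(P),P.mean(0).round(4),P[:,2].max())
    P=box(k,.46,.53,-.43,-.345,.17,.2);print(" handle top",rect(P),P.mean(0).round(4) if len(P) else 0)
    P=box(k,.49,.53,-.345,-.31,.100,.13);print(" tool",rect(P),P.mean(0).round(4))
    P=box(k,.44,.58,.28,.45,.046,.07);print(" hub top",rect(P),P.mean(0).round(4),np.median(P[:,2]))
    P=box(k,.40,.60,.25,.45,.006,.02);print(" car plate",rect(P))
    P=box(k,.5,.72,-.3,-.1,.015,.03);print(" tray rim",rect(P),np.median(P[:,2]))
    P=box(k,.62,.72,-.4,-.3,.1,.14);print(" bottle",P.mean(0).round(3))
    P=box(k,.62,.78,.25,.4,.07,.1);print(" rack",rect(P))
    # spindle in the deck frame
    n=np.array([.2314*np.sin(np.radians(25)),-.9729*np.sin(np.radians(25)),np.cos(np.radians(25))])
    x=np.array([-.2314*np.cos(np.radians(25)),.9729*np.cos(np.radians(25)),np.sin(np.radians(25))]);y=np.cross(n,x)
    c=np.array([.5488,.0907,.0977]) if k=="top" else np.array([.5454,.0844,.0957])
    P=box(k,.44,.66,-.02,.2,.04,.17);q=(P-c)@np.stack([x,y,n],1)
    on=abs(q[:,2])<.0035; print(" deck rect",rect(q[on]))
    for lo,hi in((.012,.03),(.03,.045),(.046,.056)):
        s=q[(q[:,2]>lo)&(q[:,2]<hi)&(abs(q[:,0])<.04)&(abs(q[:,1])<.04)];print("  spindle",lo,rect(s),s.mean(0).round(4))
    s=q[(q[:,2]>.004)&(q[:,2]<.011)&(abs(q[:,0])<.06)&(abs(q[:,1])<.04)];print("  clip",rect(s),s.mean(0).round(4))
E
python3 m0.py
```

```text
top
 block top (array([ 495.8, -378.1]), array([132.1,  81. ]), 74.9, 1286) 0.09383342784593877
 handle (array([ 496.3, -375.1]), array([22. , 18.9]), 78.2, 139) [ 0.4958 -0.3717  0.1555] 0.1800552644930789
 handle top (array([ 496.1, -375.8]), array([21. , 17.8]), 72.1, 65) [ 0.4961 -0.3758  0.1739]
 tool (array([ 513. , -333.4]), array([13.8, 22.3]), 72.1, 35) [ 0.5091 -0.3319  0.1086]
 hub top (array([510.3, 360.4]), array([42.3, 41.5]), 19.9, 206) [0.5104 0.36   0.0554] 0.055956176845105385
 car plate (array([500.2, 349.7]), array([198.7, 198.8]), 89.9, 1553)
 tray rim (array([ 601.9, -196.6]), array([111.4, 151.2]), 87.5, 265) 0.021315834531816326
 bottle [ 0.678 -0.353  0.121]
 rack (array([702.2, 336.2]), array([44.6, 91.5]), 11.4, 273)
 deck rect (array([ 1.4, -1.2]), array([170.3, 192.4]), 89.9, 3485)
  spindle 0.012 (array([-12.5,   3.1]), array([28.2, 38.8]), 87.4, 32) [0.0008 0.0011 0.0208]
  spindle 0.03 (array([-1.8, -1.1]), array([22.5, 16.7]), 89.4, 31) [ 0.0024 -0.0002  0.0382]
  spindle 0.046 (array([-4.4, -0.9]), array([20.3, 22.1]), 79.5, 62) [-0.0045 -0.0007  0.0
[... 582 characters left out ...]
8279191208
 car plate (array([496.9, 368.1]), array([138.1, 100.1]), 47.2, 251)
 tray rim (array([ 600.1, -197.7]), array([115.4, 153.8]), 87.3, 330) 0.01939042734542177
 bottle [ 0.675 -0.363  0.118]
 rack (array([700.2, 332. ]), array([45.8, 93. ]), 12.9, 128)
 deck rect (array([-1., -4.]), array([175.4, 181.8]), 89.3, 1918)
  spindle 0.012 (array([-6.1,  2.6]), array([31.6, 17. ]), 43.3, 37) [-0.0039  0.0033  0.0208]
  spindle 0.03 (array([-4.4,  1.5]), array([28.8, 16.5]), 36.5, 40) [-0.0039  0.003   0.0369]
  spindle 0.046 (array([-2.3, -0.7]), array([18.1, 19. ]), 86.9, 32) [-0.0022 -0.0013  0.0486]
  clip (array([-12.2,  -1.5]), array([41.5, 93. ]), 84.8, 75) [-0.0107  0.0015  0.0066]
```

Emit:
{"method": "apply_moves", "body": {
  "increments": "0 0 -.058 .034 -.0305 .01 1;0 0 -.058 .034 -.0305 .01 1;0 0 -.058 .034 -.0305 .01 1;0 0 -.058 .034 -.0305 .01 1;0 0 -.058 .034 -.0305 .01 1;0 0 -.058 .034 -.0305 .01 1;0 0 -.058 .034 -.0305 .01 1;0 0 -.058 .034 -.0305 .01 1;0 0 -.058 .011 -.0444 0 1;0 0 -.058 .011 -.0444 0 1;0 0 -.058 .011 -.0444 0 1;0 0 -.058 .011 -.0444 0 1",
  "newtons": 30
}}

```text
t: 1.3
position: [0.5805, 0.1429, 0.2815]
orientation: [0.538, 0.843, -0.0, -0.0]
contact_force: [1.1, 0.8, 0.5]
grip_width: 1.002
finger_force: 0.0
```

Emit:
{"method": "apply_moves", "body": {
  "increments": "0 0 -.058 .011 -.0444 0 1;0 0 -.058 .011 -.0444 0 1;0 0 -.058 .011 -.0444 0 1;0 0 -.058 .011 -.0444 0 1;0 0 -.058 -.0161 -.0432 0 .7;0 0 -.058 -.0161 -.0432 0 .7;0 0 -.058 -.0161 -.0432 0 .7;0 0 -.058 -.0161 -.0432 0 .7;0 0 -.058 -.0161 -.0432 0 .7;0 0 -.058 -.0161 -.0432 0 .7;0 0 -.058 -.0161 -.0432 0 .7;0 0 -.058 -.0161 -.0432 0 .7"
}}

```text
t: 2.5
position: [0.4945, -0.3801, 0.2816]
orientation: [0.793, 0.609, -0.0, -0.0]
contact_force: [0.9, -0.3, -0.0]
grip_width: 0.703
finger_force: 0.0
```

Emit:
{"method": "apply_moves", "body": {
  "increments": "0 0 0 0 0.0015 -.0335 .5;0 0 0 0 0 -.0335 .5;0 0 0 0 0 -.0335 .5;0 0 0 0 0 -.0335 .5;0 0 0 0 0 0 .15;0 0 0 0 0 0 .1;0 0 0 0 0 0 0.05;0 0 0 0 0 0 0.05;0 0 0 0 0 0 0.05",
  "newtons": 30
}}

```text
t: 3.4
position: [0.4959, -0.3773, 0.1493]
orientation: [0.792, 0.61, 0.0, 0.001]
contact_force: [-1.5, -0.4, 6.0]
grip_width: 0.181
finger_force: 30.0
```

```bash
python3 -c "
from h import *
s=manip.get_state();print(s['contact_force'],s['moment'],s['grip_width'],s['finger_force'],s['position'])"
```

```text
[-1.49135372 -0.40048564  6.03233548] [-0.01553259  0.3687343  -0.00266494] 0.18051582078043754 29.956895112991333 [ 0.49587638 -0.37725985  0.14928466]
```

Emit:
{"method": "apply_moves", "body": {
  "increments": "0 0 0 0 0 .01 0.05;0 0 0 0 0 .02 0.05;0 0 0 0 0 .03 0.05;0 0 0 0 0 .03 0.05;0 0 0 0 0 .03 0.05;0 0 0 0 0 .03 0.05;0 0 0 0 0 0 .05;0 0 0 0 0 0 .05",
  "newtons": 50
}}

```text
t: 4.2
position: [0.4955, -0.3768, 0.2983]
orientation: [0.792, 0.61, 0.0, 0.001]
contact_force: [0.7, 0.7, -1.3]
grip_width: 0.186
finger_force: 49.9
```

```bash
python3 - <<'E'
from h import *
s=manip.get_state();print(s['contact_force'],s['moment'],s['position'])
f,W=snap("side","s1");g,V=snap("top","t1")
def prj(f,X):
    c=f["R"]@X+f["t"];a=c[:2]/c[2];a=a*(1+f["k1"]*(a@a));return f["intrinsics"][:2,:2]@a+f["intrinsics"][:2,2]
p=s['position'];print(prj(f,p),prj(g,p))
u,v=prj(f,p-[0,0,.07]).astype(int)
im=cv2.resize(f["image"][v-60:v+60,u-60:u+60],None,fx=5,fy=5,interpolation=cv2.INTER_CUBIC);cv2.imwrite("pics/s1c.png",np.clip(im*1.5,0,255).astype('uint8'));print(u,v)
E
```

```text
[ 0.65702322  0.69429501 -1.33276244] [-0.07907029  0.06114922 -0.05251058] [ 0.49546964 -0.37678032  0.29834257]
[398.45936109 210.98055939] [493.37755812 221.41326575]
395 240
```

View pics/s1c.png

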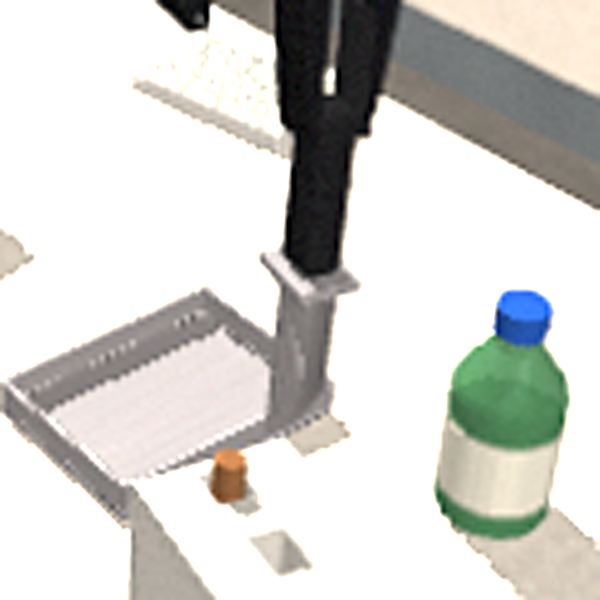

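The picture shows the blade tapering on its right side, so the flat face looks left, towards the tool (wedge x = azimuth 75°). The tip is at crop (275,415) and the empty slot at (280,552). Next I measure the wedge against the TCP in both cameras to get the camera bias.

```bash
python3 - <<'E'
from h import *
from scipy.spatial.transform import Rotation as Ro
s=manip.get_state();p=s['position'];R=Ro.from_quat(s['orientation']).as_matrix()
print("tool z",R[:,2].round(4),"y",R[:,1].round(4))
wx=np.array([.2588,.9659,0]);wy=np.array([-.9659,.2588,0]);B=np.stack([wx,wy,[0,0,1]],1)
for k in("s1","t1"):
    W=cloud(dict(np.load(f"pics/{k}.npz")));P=W.reshape(-1,3);P=P[np.isfinite(P[:,0])]
    q=(P-p)@B*1000;q=q[(abs(q[:,0])<40)&(abs(q[:,1])<30)&(q[:,2]>-160)&(q[:,2]<120)]
    print(k)
    for lo in range(-150,10,10):
        m=q[(q[:,2]>lo)&(q[:,2]<lo+10)]
        if len(m)>3:print(lo,len(m),np.percentile(m[:,0],[3,97]).round(1),np.percentile(m[:,1],[3,97]).round(1))
    # slot mouth: hole in the block top
    b=P[(abs(P[:,0]-.495)<.09)&(abs(P[:,1]+.378)<.09)&(P[:,2]>.088)&(P[:,2]<.099)];print(b[:,2].mean())
    print(q[:,2].min())
E
```

```text
tool z [-0.0012  0.0012 -1.    ] y [ 0.9669 -0.2551 -0.0015]
s1
-140 15 [0.7 8.2] [-4.2  7.4]
-130 18 [-3.9  6.1] [-3.6  7.4]
-120 26 [-9.6  7.7] [-4.  8.]
-110 42 [-14.6   8.7] [-6.3  8.4]
-100 42 [-14.5   5.9] [-5.6  8.2]
-90 48 [-14.7   6.3] [-7.2  8.3]
-80 48 [-14.7   7.5] [-4.7  8.2]
-70 42 [-14.5   5.5] [-5.8  7.9]
-60 33 [-19.4   9. ] [-12.5  14.8]
-50 114 [-19.4  12. ] [-11.4  14.3]
-40 50 [-13.8   3.8] [-6.3  9.9]
-30 56 [-13.8   6.4] [-6.3  9.2]
-20 53 [-14.    3.3] [-7.1  9.3]
-10 54 [-13.7   4.8] [-7.2  8.9]
0 56 [-13.3   4. ] [-7.   8.9]
0.09311559578727785
-142.6559692908937
t1
-140 8 [ 5.8 11.7] [-4.2  6.3]
-130 8 [ 4.7 11.9] [-3.2  7. ]
-120 8 [-3.2 12.1] [-3.3  6.9]
-110 12 [-1.  12.8] [-4.6  7.6]
-100 7 [ 9.2 11.5] [-4.2  7.1]
-90 8 [ 9.1 12.5] [-3.9  6.5]
-80 7 [10.4 12.3] [-5.9  5.1]
-60 26 [-10.1  18. ] [-11.8  13.8]
-50 71 [-10.   17.8] [-13.2  13.5]
-40 14 [-0.8 11.4] [-6.   8.4]
-30 18 [-3.9 12.4] [-7.5  8.5]
-20 12 [ 6.2 11.3] [-7.5  7.9]
-10 16 [ 6.7 11.2] [-6.6  8.2]
0 13 [ 9.2 11.7] [-6.7  5.9]
0.0936690830808643
-141.95599591414756
```

```bash
cat > plan.py <<'E'
from h import *
from scipy.spatial.transform import Rotation as Ro
c,s=np.cos(np.radians(25)),np.sin(np.radians(25));A=np.radians(103.3)
xu=np.array([np.cos(A)*c,np.sin(A)*c,s]);n=np.array([-np.cos(A)*s,-np.sin(A)*s,c]);yl=np.cross(n,xu)
D=np.stack([xu,yl,n],1)
foot=np.array([.5487,.0848,.0953])
def delta(pos,Rt):
    st=manip.get_state();R0=Ro.from_quat(st['orientation']);w=(Ro.from_matrix(Rt)*R0.inv()).as_rotvec()
    d=pos-st['position'];print("target",pos.round(4),"rot",w.round(4),"shift",d.round(4),"rows",np.linalg.norm(w)/.15,abs(d).max()/.05)
    return w,d
Rpry=np.stack([xu,-yl,-n],1)   # tool x,y,z ; tool y = +-level
E
python3 - <<'E'
from plan import *
st=manip.get_state();R=Ro.from_quat(st['orientation']).as_matrix();print(R.round(3),D.round(4))
B=np.stack([[.2588,.9659,0],[-.9659,.2588,0],[0,0,1]],1)
Rt=D@B.T@R
for h in(.06,.02):
    tip=foot-.019*xu+h*n; delta(tip-.009*xu+.1433*n,Rt)
E
```

```text
[[ 0.255  0.967 -0.001]
 [ 0.967 -0.255  0.001]
 [ 0.001 -0.001 -1.   ]] [[-0.2085 -0.9732  0.0972]
 [ 0.882  -0.23   -0.4113]
 [ 0.4226  0.      0.9063]]
target [ 0.5743 -0.0235  0.2677] rot [ 0.4407 -0.0065  0.486 ] shift [ 0.0791  0.3531 -0.029 ] rows 4.373866340382193 7.061669634446348
target [ 0.5704 -0.0071  0.2315] rot [ 0.4407 -0.0065  0.486 ] shift [ 0.0752  0.3695 -0.0653] rows 4.373866340382193 7.390696165307009
```

Emit:
{"method": "apply_moves", "body": {
  "increments": ".0551 -.0008 .0607 .0099 .0441 0 .05;.0551 -.0008 .0607 .0099 .0441 0 .05;.0551 -.0008 .0607 .0099 .0441 0 .05;.0551 -.0008 .0607 .0099 .0441 0 .05;.0551 -.0008 .0607 .0099 .0441 0 .05;.0551 -.0008 .0607 .0099 .0441 0 .05;.0551 -.0008 .0607 .0099 .0441 0 .05;.0551 -.0008 .0607 .0099 .0441 0 .05;0 0 0 -.002 .008 -.033 .05;0 0 0 -.002 .009 -.033 .05;0 0 0 0 0 0 .05;0 0 0 0 0 0 .05"
}}

```text
t: 5.5
position: [0.5709, -0.0073, 0.2318]
orientation: [0.605, 0.767, 0.134, -0.17]
contact_force: [0.4, -0.2, -1.6]
grip_width: 0.185
finger_force: 49.9
```

```bash
cat > m2.py <<'E'
from plan import *
import sys
tag=sys.argv[1]
st=manip.get_state();p=st['position'];R=Ro.from_quat(st['orientation']).as_matrix()
print("pos",p.round(4),"toolz in deck",(D.T@R[:,2]).round(4),"tooly",(D.T@R[:,1]).round(4))
print("nominal tip in deck frame",((D.T@(p-foot)+[.009,0,-.1433])*1000).round(1))
for k in("side","top"):
    f,W=snap(k,k+tag)
    P=W.reshape(-1,3);P=P[np.isfinite(P[:,0])]
    q=(P-foot)@D*1000;np.save(f"pics/q_{k}{tag}.npy",q)
    b=q[(abs(q[:,0])<75)&(abs(q[:,1])<75)&((abs(q[:,0])>45)|(abs(q[:,1])>30))&(abs(q[:,2])<8)];dz=np.median(b[:,2]);print(k,"deck z",dz.round(2))
    q=q[(abs(q[:,0])<75)&(abs(q[:,1])<40)]-[0,0,dz]
    pc=lambda m:"%d x%s y%s"%(len(m),np.percentile(m[:,0],[3,50,97]).round(1),np.percentile(m[:,1],[3,50,97]).round(1)) if len(m)>2 else len(m)
    print(" spindle 14-44",pc(q[(q[:,2]>14)&(q[:,2]<44)&(q[:,0]>-13)]))
    print(" spindle 46-53",pc(q[(q[:,2]>46)&(q[:,2]<53)&(q[:,0]>-13)]))
    print(" clip 4-10",pc(q[(q[:,2]>4)&(q[:,2]<10)&(abs(q[:,0])<45)&(abs(q[:,1])<30)]))
    w=q[(q[:,0]<-14)&(q[:,2]>12)]
    for lo in range(10,130,10):print("  w",lo,pc(w[(w[:,2]>lo)&(w[:,2]<lo+10)]))
    print(" wedge lowest",np.percentile(w[:,2],[0,1,3]).round(1))
E
python3 m2.py 2
```

```text
pos [ 0.5709 -0.0073  0.2318] toolz in deck [ 8.0e-04  1.1e-03 -1.0e+00] tooly [ 0.0029 -1.     -0.0011]
nominal tip in deck frame [-19.2  -0.4  20.5]
side deck z -0.05
 spindle 14-44 69 x[-12.  -5.  11.] y[-5.   9.2 13.2]
 spindle 46-53 32 x[-10.3  -2.1   8.3] y[-6.7  3.5 10.9]
 clip 4-10 62 x[-32.3 -13.4  27.2] y[-17.9  11.6  18.9]
  w 10 0
  w 20 2
  w 30 7 x[-27.9 -22.5 -19.8] y[6.1 7.5 9.4]
  w 40 11 x[-32.4 -26.7 -20.8] y[5.8 7.1 9.9]
  w 50 14 x[-39.4 -28.8 -19. ] y[4.8 7.6 9.7]
  w 60 21 x[-41.2 -33.7 -20. ] y[-0.3  7.3  9.7]
  w 70 21 x[-41.1 -33.5 -20.8] y[-2.7  7.8 10.7]
  w 80 23 x[-40.9 -31.3 -20.4] y[-2.5  7.7  9.2]
  w 90 22 x[-41.1 -32.1 -19.8] y[-3.6  6.8  9.1]
  w 100 7 x[-45.2 -35.5 -26.6] y[-2.   8.5 12.6]
  w 110 60 x[-46.3 -36.  -15. ] y[-9.2  9.3 15.8]
  w 120 24 x[-40.5 -33.4 -19.6] y[-0.5  7.9 11.4]
 wedge lowest [23.5 47.  63.1]
top deck z -0.17
 spindle 14-44 52 x[-5.6 10.8 12.6] y[-12.7  -0.8   8.8]
 spindle 46-53 59 x[-7.3  1.6 11.5] y[-11.6  -1.9   7.9]
 clip 4-10 111 x[-36.9   3.   36.2] y[-27.9   9.3  25.5]
  w 10 1
  w 20 4 x[-20.8 -20.  -19.1] y[-2.   1.5  4.5]
  w 30 8 x[-24.1 -18.7 -17.7] y[-5.3  0.5  5.2]
  w 40 10 x[-29.  -19.1 -17.8] y[-4.   0.6  5.8]
  w 50 11 x[-26.5 -19.8 -18.2] y[-6.4  2.   5.7]
  w 60 12 x[-32.5 -19.3 -17.6] y[-5.5  1.6  6.2]
  w 70 9 x[-24.4 -18.6 -17.3] y[-6.1  0.9  5.6]
  w 80 13 x[-20.7 -18.2 -17.2] y[-6.7 -1.4  5.5]
  w 90 8 x[-19.8 -19.4 -16.9] y[-6.7  0.2  4.2]
  w 100 0
  w 110 65 x[-44.2 -21.6 -14.5] y[-14.5   6.8  12.4]
  w 120 17 x[-30.7 -18.8 -16.6] y[-9.5 -1.1  7.2]
 wedge lowest [15.5 43.2 70.1]
```

The wedge hovers aligned: averaged over the two cameras, its flat face is about 19 mm down-slope of the axis and its y offset is about 0.5 mm. I now descend along the deck normal.

Emit:
{"method": "apply_moves", "body": {
  "increments": "0 0 0 -.0008 .0033 -.0073 .05;0 0 0 -.0008 .0033 -.0073 .05;0 0 0 -.0003 .0012 -.0027 .05;0 0 0 -.0003 .0012 -.0027 .05;0 0 0 -.0002 .0008 -.0018 .05;0 0 0 -.0002 .0008 -.0018 .05;0 0 0 0 0 0 .05"
}}

```text
t: 6.3
position: [0.5681, 0.0037, 0.2081]
orientation: [0.604, 0.767, 0.135, -0.17]
contact_force: [0.7, 0.5, -0.8]
grip_width: 0.188
finger_force: 49.9
```

```bash
cat > st.py <<'E'
from plan import *
st=manip.get_state();p=st['position'];R=Ro.from_quat(st['orientation']).as_matrix()
print("tip deck",((D.T@(p-foot)+[.009,0,-.1433])*1000).round(1),"F deck",(D.T@st['contact_force']).round(1),"M",st['moment'].round(2),"toolz",(D.T@R[:,2]).round(3))
E
python3 st.py
```

```text
tip deck [-18.9  -0.3  -5.8] F deck [-0.1 -0.8 -0.9] M [-0.03  0.03 -0.02] toolz [ 0.001  0.    -1.   ]
```

Emit:
{"method": "apply_moves", "body": {
  "increments": "0 0 0 -.0002 .0008 -.0018 .05;0 0 0 -.0002 .0008 -.0018 .05;0 0 0 -.0002 .0008 -.0018 .05;0 0 0 0 0 0 .05"
}}

```text
t: 6.7
position: [0.5677, 0.0061, 0.203]
orientation: [0.604, 0.767, 0.135, -0.17]
contact_force: [0.2, 2.0, 2.5]
grip_width: 0.186
finger_force: 49.9
```

```bash
python3 st.py
```

```text
tip deck [-18.8  -0.4 -11.5] F deck [ 2.8 -0.6  1.5] M [ 0.63  0.06 -0.03] toolz [ 0.001 -0.001 -1.   ]
```

Emit:
{"method": "apply_moves", "body": {
  "increments": "0 0 0 -.0002 .0008 -.0018 .05;0 0 0 0 0 0 .05;0 0 0 -.0002 .0008 -.0018 .05;0 0 0 -.0002 .0008 -.0018 .05;0 0 0 -.0002 .0008 -.0018 .05;0 0 0 -.0002 .0008 -.0018 .05;0 0 0 0 0 0 .05"
}}

```text
t: 7.4
position: [0.5664, 0.0096, 0.193]
orientation: [0.604, 0.767, 0.134, -0.17]
contact_force: [0.1, -1.0, -1.6]
grip_width: 0.18
finger_force: 49.9
```

```bash
python3 st.py
```

```text
tip deck [-19.7   0.1 -22.1] F deck [-1.6  0.1 -1. ] M [-0.63 -0.28 -0.08] toolz [-0.001  0.001 -1.   ]
```

Emit:
{"method": "apply_moves", "body": {
  "increments": "0 0 0 .001 -.0041 .0091 .05;0 0 0 .0019 -.0082 .0181 .05;0 0 0 .0039 -.0165 .0363 .05;0 0 0 .0039 -.0165 .0363 .05;0 0 0 0 -.04 .03 .05;0 0 0 0 -.05 .0 .05;0 0 0 0 -.05 0 .05;0 0 0 0 0 0 .05"
}}

```text
t: 8.2
position: [0.5769, -0.1812, 0.3232]
orientation: [0.607, 0.765, 0.134, -0.169]
contact_force: [-0.3, 1.0, -2.5]
grip_width: 0.187
finger_force: 49.9
```

```bash
python3 - <<'E'
from plan import *
ims=[]
for k,(u,v) in(("side",(230,145)),("top",(220,150))):
    f,W=snap(k,k+"3");im=np.clip(f["image"][v:v+110,u:u+130]*1.5,0,255).astype('uint8');ims.append(cv2.resize(im,None,fx=3,fy=4.5/1.5,interpolation=cv2.INTER_CUBIC))
cv2.imwrite("pics/c3.png",np.hstack(ims));print(ims[0].shape,manip.get_state()['position'])
E
```

```text
(330, 390, 3) [ 0.57709579 -0.17686509  0.32350019]
```

View pics/c3.png

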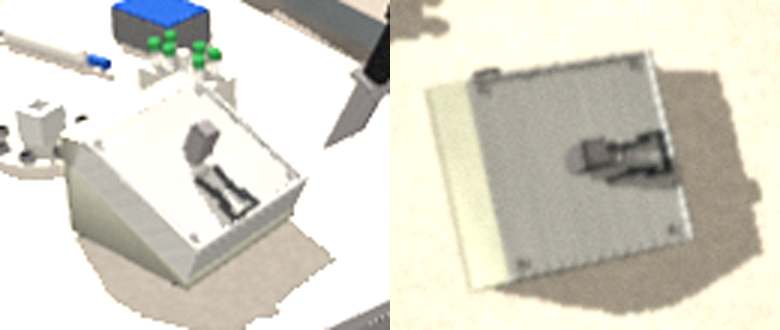

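The clip is off: it lies against the rim with its bow down-slope at (665,155) in the top crop, arms towards the spindle. I'll return the wedge now.

```bash
python3 - <<'E'
from plan import *
a=np.radians(-15);ty=np.array([np.cos(a),np.sin(a),0]);tz=np.array([0,0,-1.]);Rt=np.stack([np.cross(ty,tz),ty,tz],1)
w,d=delta(np.array([.4957,-.3772,.2983]),Rt);print(w/6,d/6)
E
```

```text
target [ 0.4957 -0.3772  0.2983] rot [-0.4408  0.0074 -0.4869] shift [-0.0814 -0.2003 -0.0252] rows 4.378822199318771 4.006698271419529
[-0.07346164  0.0012388  -0.08115205] [-0.01356597 -0.03338915 -0.00420003]
```

Emit:
{"method": "apply_moves", "body": {
  "increments": "-.0735 .0012 -.0811 -.0136 -.0334 -.0042 .05;-.0735 .0012 -.0811 -.0136 -.0334 -.0042 .05;-.0735 .0012 -.0811 -.0136 -.0334 -.0042 .05;-.0735 .0012 -.0811 -.0136 -.0334 -.0042 .05;-.0735 .0012 -.0811 -.0136 -.0334 -.0042 .05;-.0735 .0012 -.0811 -.0136 -.0334 -.0042 .05;0 0 0 0 0 0 .05;0 0 0 0 0 0 .05"
}}

```text
t: 9.1
position: [0.4959, -0.3747, 0.2988]
orientation: [0.792, 0.61, 0.0, -0.0]
contact_force: [0.5, 0.7, -1.2]
grip_width: 0.185
finger_force: 49.9
```

```bash
python3 - <<'E'
from plan import *
st=manip.get_state();p=st['position'];R=Ro.from_quat(st['orientation']).as_matrix();print(p.round(4),R.round(3).tolist())
wx=np.array([.2588,.9659,0]);wy=np.array([-.9659,.2588,0]);B=np.stack([wx,wy,[0,0,1]],1)
snap("side","s4");snap("top","t4")
pp={"s1":np.array([.4955,-.3768,.2983]),"t1":np.array([.4955,-.3768,.2983]),"s4":p,"t4":p}
for k in("s1","s4","t1","t4"):
    W=cloud(dict(np.load(f"pics/{k}.npz")));P=W.reshape(-1,3);P=P[np.isfinite(P[:,0])]
    q=(P-pp[k])@B*1000;q=q[(abs(q[:,0])<40)&(abs(q[:,1])<30)]
    for lo,hi in((-115,-70),(-62,-45)):
        m=q[(q[:,2]>lo)&(q[:,2]<hi)];print(k,lo,len(m),np.percentile(m[:,0],[3,50,97]).round(1),np.percentile(m[:,1],[3,50,97]).round(1))
    print(" low",np.sort(q[(q[:,2]>-170)&(q[:,2]<-120)][:,2])[:3].round(1))
E
```

```text
[ 0.4959 -0.3747  0.2988] [[0.255, 0.967, -0.0], [0.967, -0.255, 0.001], [0.001, -0.0, -1.0]]
s1 -115 195 [-14.6 -10.9   7.7] [-5.6  6.8  8.6]
s1 -62 127 [-19.3 -12.7  12.3] [-11.4   7.8  14.7]
 low [-144.2 -142.1 -141.3]
s4 -115 190 [-14.6 -10.8   7.6] [-5.4  7.1  8.8]
s4 -62 128 [-19.5 -11.9  13.4] [-12.6   7.7  14.8]
 low [-143.5 -143.4 -142.1]
t1 -115 36 [ 3.8 11.1 12.8] [-5.   2.4  7.7]
t1 -62 91 [-10.2  10.7  18. ] [-12.9   6.7  14. ]
 low [-143.5 -139.7 -139.3]
t4 -115 36 [ 6.1 11.2 12.6] [-5.9  1.6  7.1]
t4 -62 86 [-10.   10.6  17.9] [-13.7   5.9  13.4]
 low [-142.7 -139.8 -137.2]
```

Emit:
{"method": "apply_moves", "body": {
  "increments": "0 0 0 0 -.0023 -.015 .05;0 0 0 0 0 -.02 .05;0 0 0 0 0 -.02 .05;0 0 0 0 0 -.01 .05;0 0 0 0 0 -.01 .05;0 0 0 0 0 0 .05"
}}

```text
t: 9.8
position: [0.4957, -0.3776, 0.2225]
orientation: [0.792, 0.61, -0.0, -0.001]
contact_force: [-0.3, 0.5, -1.1]
grip_width: 0.186
finger_force: 49.9
```

Tip is about 15 mm into the slot, with no contact. I continue down.

Emit:
{"method": "apply_moves", "body": {
  "increments": "0 0 0 0 0 -.02 .05;0 0 0 0 0 -.02 .05;0 0 0 0 0 -.015 .05;0 0 0 0 0 -.01 .05;0 0 0 0 0 -.006 .05;0 0 0 0 0 0 .05"
}}

```text
t: 10.4
position: [0.4957, -0.3782, 0.1523]
orientation: [0.793, 0.61, -0.0, -0.0]
contact_force: [0.6, -0.6, -2.2]
grip_width: 0.186
finger_force: 49.9
```

Emit:
{"method": "apply_moves", "body": {
  "increments": "0 0 0 0 0 -.0025 .05;0 0 0 0 0 0 .05;0 0 0 0 0 0 .4;0 0 0 0 0 0 .5;0 0 0 0 0 0 .5;0 0 0 0 0 .03 .5;0 0 0 0 0 .04 .5;0 0 0 0 0 .04 .6;0 0 0 0 0 .04 .6;0 0 0 0 .04 .02 .6;0 0 0 .01 .045 0 .6;0 0 0 .01 .045 0 .6"
}}

```text
t: 11.6
position: [0.5156, -0.247, 0.3208]
orientation: [0.793, 0.609, 0.0, 0.001]
contact_force: [0.6, -0.1, 0.2]
grip_width: 0.598
finger_force: 0.0
```

```bash
python3 - <<'E'
from plan import *
print(manip.get_state()['position'])
for k in("side","top"):
    f,W=snap(k,k+"5");P=W.reshape(-1,3);P=P[np.isfinite(P[:,0])]
    h=P[(abs(P[:,0]-.495)<.03)&(abs(P[:,1]+.378)<.03)&(P[:,2]>.165)&(P[:,2]<.2)];print(k,"handle top",h.mean(0).round(4),h[:,2].max().round(4))
    q=(P-foot)@D*1000
    b=q[(abs(q[:,0])<75)&(abs(q[:,1])<75)&(abs(q[:,2])<8)];dz=np.median(b[:,2])
    c=q[(q[:,0]<-15)&(q[:,0]>-80)&(abs(q[:,1])<60)&(q[:,2]-dz>4)&(q[:,2]-dz<12)]
    print(" clip",len(c),cv2.minAreaRect(c[:,:2].astype(np.float32)),c.mean(0).round(1))
    for x0 in range(-84,-14,8):
        m=c[(c[:,0]>x0)&(c[:,0]<x0+8)]
        if len(m):print("  ",x0,len(m),np.percentile(m[:,1],[0,50,100]).round(1))
    if k=="top":
        g=f["image"]; 
    r=q[(q[:,0]<-76)&(q[:,0]>-95)&(abs(q[:,1])<70)&(q[:,2]-dz>5)];print(" rim",np.percentile(r[:,0],[5,50,95]).round(1),len(r))
    s=q[(q[:,2]>46)&(q[:,2]<53)&(abs(q[:,0])<16)&(abs(q[:,1])<16)];print(" spindle tip",s[:,:2].mean(0).round(1),np.percentile(s[:,:2],[3,97],axis=0).round(1).tolist())
E
```

```text
[ 0.5156078  -0.24704996  0.32082776]
side handle top [ 0.4919 -0.3828  0.1718] 0.1764
 clip 79 ((-49.86176300048828, 7.38568115234375), (88.32427215576172, 61.085811614990234), 82.71221160888672) [-52.7   5.6   6.9]
   -84 7 [-9.8  7.8 23.7]
   -76 11 [-30.8  -5.7  55.1]
   -68 15 [-12.9  15.4  23.1]
   -60 10 [-8.8 -2.8 20.5]
   -52 10 [-6.7 -2.4 19.6]
   -44 9 [-38.7  -3.4  19.4]
   -36 10 [-7.  16.6 22.7]
   -28 7 [-10.1  -5.7  22.9]
 rim [-90.2 -87.1 -79.7] 87
 spindle tip [-2.7  2.2] [[-10.6, -7.4], [7.6, 11.2]]<stdin>:5: RuntimeWarning: Mean of empty slice.
  ret = um.true_divide(
Traceback (most recent call last):
ValueError: zero-size array to reduction operation maximum which has no identity
```

```bash
python3 - <<'E'
from plan import *
for k in("side3","top3"):
    f=dict(np.load(f"pics/{k}.npz"));W=cloud(f);I=f["image"].max(2).astype(int)
    q=(W-foot)@D*1000
    b=q[(abs(q[...,0])<75)&(abs(q[...,1])<75)&(abs(q[...,2])<8)];dz=np.median(b[:,2])
    # dark pixels low on the deck
    dk=(abs(q[...,0]+52)<36)&(abs(q[...,1])<50)&(abs(q[...,2]-dz)<12)
    th=np.percentile(I[dk],[2,5,10,20,50]);print(k,th)
    for t in(th[1],th[2]):
        m=q[dk&(I<=t)];print("  dark",len(m),m.mean(0).round(1),cv2.minAreaRect(m[:,:2].astype(np.float32)))
    for x0 in range(-84,-14,10):
        m=q[dk&(q[...,0]>x0)&(q[...,0]<x0+10)&(q[...,2]-dz>3.5)]
        m2=q[dk&(I<=th[2])&(q[...,0]>x0)&(q[...,0]<x0+10)]
        if len(m) and len(m2):print("  ",x0,len(m),np.percentile(m[:,1],[5,25,50,75,95]).round(1),"dark",len(m2),np.percentile(m2[:,1],[0,25,50,75,100]).round(1))
    s=q[(q[...,2]>46)&(q[...,2]<53)&(abs(q[...,0])<16)&(abs(q[...,1])<16)];print(" tip",np.percentile(s[:,:2],[3,97],axis=0).mean(0).round(1))
E
```

```text
side3 [ 44.   48.4  55.6  92.  173. ]
  dark 27 [-55.8  12.5   5.3] ((-54.603736877441406, 7.869381904602051), (34.16099548339844, 56.07770919799805), 89.87786865234375)
  dark 53 [-56.9  10.3   5.4] ((-55.71144104003906, 7.848933219909668), (57.96363830566406, 34.67207336425781), 0.426592618227005)
   -84 24 [-19.4  -8.    3.9  17.3  24. ] dark 8 [-9.2  6.  20.2 23.6 25. ]
   -74 20 [-26.5  -9.2  -3.6  20.   24.1] dark 13 [-9.6 -4.  19.9 23.9 24.1]
   -64 14 [-8.7 -4.6 -2.9 16.6 22.3] dark 7 [-3.9 -2.9 16.9 18.4 21.9]
   -54 14 [-21.1  -5.3  -0.8  16.5  20.6] dark 11 [-5.7 -1.5 16.9 18.3 21.4]
   -44 12 [-7.8 -4.6 15.4 19.5 20.6] dark 6 [-7.6  2.2 19.4 19.7 21.6]
   -34 11 [-16.6  -8.1  15.7  21.1  29.5] dark 7 [-9.3 -7.2 -4.5 19.7 22. ]
 tip [-1.9  2.6]
top3 [ 36.1  46.   55.5  74.  114. ]
  dark 53 [-61.9   8.9   5.8] ((-56.223533630371094, 5.585792541503906), (49.40634536743164, 34.111297607421875), 1.0161739587783813)
  dark 96 [-60.5   7.9   5. ] ((-53.93505859375, 5.379735946655273), (34.989810943603516, 58.45753860473633), 89.84629821777344)
   -84 59 [-26.7 -10.    7.   18.1  36.8] dark 29 [-12.1  -3.5   9.9  17.7  22.9]
   -74 15 [-24.2 -13.   -7.6  19.   21.3] dark 15 [-11.4  -7.1  17.8  21.1  22.9]
   -64 27 [-39.5 -12.1  -6.3  17.5  22. ] dark 20 [-12.1  -7.3  16.4  18.4  22.1]
   -54 20 [-17.1  -6.7  10.9  14.8  27. ] dark 12 [-6.8 -5.6 14.5 16.1 18.6]
   -44 21 [-41.8 -10.1  -6.5  15.8  45. ] dark 14 [-8.2 -6.1 14.7 16.7 18.2]
   -34 15 [-36.3  -9.5  16.8  22.1  38.7] dark 6 [-9.3 -8.1  5.2 18.5 19.2]
 tip [ 1.8 -2.2]
```

```bash
python3 - <<'E'
from plan import *
for h in(.0765,.0265):
    w,d=delta(foot-.068*xu+.0066*yl+h*n,Rpry);print(w/7,d/7)
E
```

```text
target [ 0.5639 -0.0082  0.1359] rot [ 0.4402 -0.0044  0.4798] shift [ 0.0476  0.2358 -0.1849] rows 4.341322954981755 4.715712908882046
[ 0.062891   -0.00063115  0.06854632] [ 0.00679395  0.03368366 -0.02641916]
target [0.559  0.0124 0.0906] rot [ 0.4402 -0.0044  0.4798] shift [ 0.0427  0.2563 -0.2302] rows 4.341322954981755 5.126996072457872
[ 0.062891   -0.00063115  0.06854632] [ 0.0060995   0.0366214  -0.03289279]
```

Emit:
{"method": "apply_moves", "body": {
  "increments": ".0629 -.0006 .0685 .0068 .0337 -.0264 .7;.0629 -.0006 .0685 .0068 .0337 -.0264 .7;.0629 -.0006 .0685 .0068 .0337 -.0264 .7;.0629 -.0006 .0685 .0068 .0337 -.0264 .7;.0629 -.0006 .0685 .0068 .0337 -.0264 .7;.0629 -.0006 .0685 .0068 .0337 -.0264 .7;.0629 -.0006 .0685 .0068 .0337 -.0264 .7;0 0 0 -.0019 .0082 -.0181 .7;0 0 0 -.0015 .0062 -.0136 .7;0 0 0 0 0 0 .7"
}}

```text
t: 12.7
position: [0.5591, 0.0026, 0.1018]
orientation: [0.607, 0.764, 0.133, -0.172]
contact_force: [0.7, -0.8, 0.1]
grip_width: 0.701
finger_force: 0.0
```

```bash
python3 - <<'E'
from plan import *
st=manip.get_state();delta(foot-.068*xu+.0066*yl+.0265*n,Rpry);print((D.T@st['contact_force']).round(1),(D.T@(st['position']-foot)).round(4))
E
```

```text
target [0.559  0.0124 0.0906] rot [ 0.0004 -0.0055  0.0025] shift [-0.0001  0.0099 -0.0112] rows 0.040525434170421676 0.2245563155962238
[-0.8 -0.5  0.5] [-0.072   0.0088  0.0407]
```

Emit:
{"method": "apply_moves", "body": {
  "increments": "0 0 0 0 .005 -.003 .7;0 0 0 0 .003 -.004 .7;0 0 0 0 .0015 -.003 .7;0 0 0 0 0 0 .7;0 0 0 0 0 0 .3;0 0 0 0 0 0 .2;0 0 0 0 0 0 .2;0 0 0 0 0 0 .2;0 0 0 0 0 0 .2",
  "newtons": 25
}}

```text
t: 13.6
position: [0.5599, 0.0116, 0.0934]
orientation: [0.607, 0.765, 0.133, -0.17]
contact_force: [-0.1, -0.4, 0.7]
grip_width: 0.337
finger_force: 0.0
```

```bash
python3 - <<'E'
from plan import *
st=manip.get_state();print((D.T@st['contact_force']).round(1),(D.T@(st['position']-foot)).round(4))
E
```

```text
[-0.   0.2  0.8] [-0.0677  0.0059  0.0295]
```

Emit:
{"method": "apply_moves", "body": {
  "increments": "0 0 0 0 0 0 .7;0 0 0 0 0 0 .7;0 0 0 0 0 0 .7;0 0 0 -.0003 .0012 -.0027 .7;0 0 0 0 0 -.0005 .7;0 0 0 0 0 0 .7"
}}

```text
t: 14.2
position: [0.5595, 0.0129, 0.09]
orientation: [0.607, 0.765, 0.133, -0.17]
contact_force: [0.3, -0.5, 0.5]
grip_width: 0.697
finger_force: 0.0
```

```bash
python3 - <<'E'
from plan import *
st=manip.get_state();print((D.T@st['contact_force']).round(1),(D.T@(st['position']-foot)).round(4))
f=grab_frame("side");
im=f["image"][150:240,250:340];cv2.imwrite("pics/s6.png",np.clip(cv2.resize(im,None,fx=6,fy=6,interpolation=cv2.INTER_CUBIC)*1.4,0,255).astype('uint8'))
E
```

```text
[-0.3 -0.2  0.7] [-0.0679  0.006   0.0258]
```

View pics/s6.png

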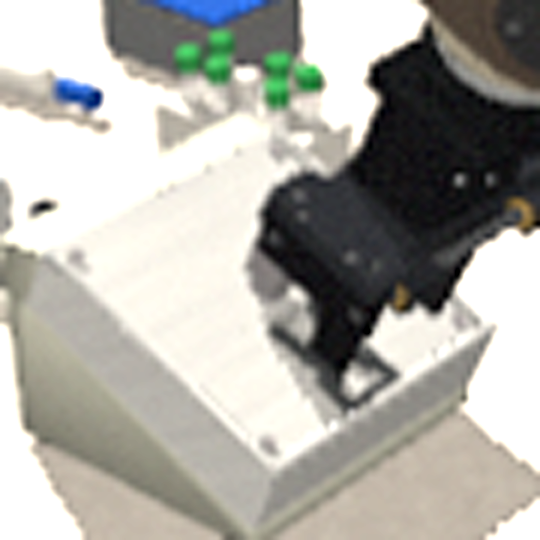

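The clip lies undisturbed between the fingers: near finger at (340,370), clip at (350,385). I'll close again at the lower height.

Emit:
{"method": "apply_moves", "body": {
  "increments": "0 0 0 0 0 0 .3;0 0 0 0 0 0 .3;0 0 0 0 0 0 .3;0 0 0 0 0 0 .3;0 0 0 0 0 0 .3;0 0 0 0 0 0 .3",
  "newtons": 25
}}

```text
t: 14.85
position: [0.5596, 0.0128, 0.0902]
orientation: [0.607, 0.765, 0.133, -0.17]
contact_force: [-0.3, -0.2, -0.6]
grip_width: 0.309
finger_force: 0.0
```

```bash
python3 - <<'E'
from plan import *
a=[]
for k,(u,v,w) in(("side",(270,180,65)),("top",(260,160,65))):
    f,W=snap(k,k+"7");im=f["image"][v:v+w,u:u+w];a.append(np.clip(cv2.resize(im,(400,400),interpolation=cv2.INTER_CUBIC)*(1.3 if k=="side" else 1.8),0,255).astype('uint8'))
cv2.imwrite("pics/c7.png",np.hstack(a))
f=dict(np.load("pics/side7.npz"))
def prj(X):
    c=f["R"]@X+f["t"];b=c[:2]/c[2];b=b*(1+f["k1"]*(b@b));return ((f["intrinsics"][:2,:2]@b+f["intrinsics"][:2,2])-[270,180])*400/65
st=manip.get_state();p=st['position']
for s in(-1,1):print("tip",s,prj(p-.025*n+s*.0145*yl).round(0))
for x,y in((-84,-12.4),(-84,25.6),(-58,25.6),(-58,-12.4)):print(prj(foot+x/1000*xu+y/1000*yl+.007*n).round(0))
E
```

```text
tip -1 [253. 186.]
tip 1 [214. 211.]
[285. 197.]
[234. 231.]
[197. 195.]
[248. 162.]
```

View pics/c7.png

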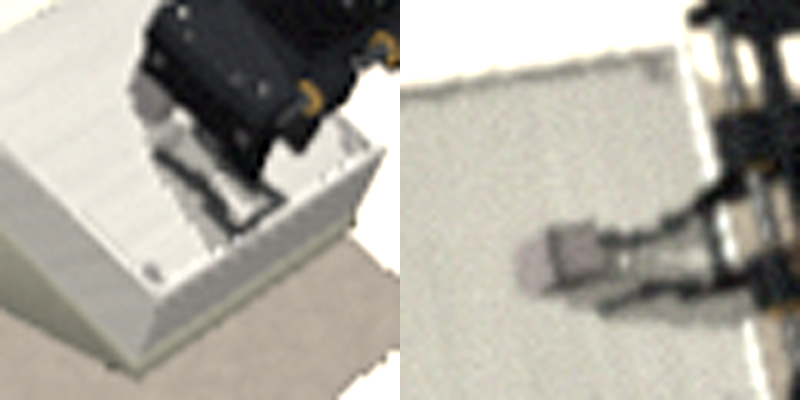

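```bash
python3 - <<'E'
from plan import *
for k in("side7","top7"):
    f=dict(np.load(f"pics/{k}.npz"));W=cloud(f);q=(W-foot)@D*1000
    m=q[(q[...,0]<-35)&(q[...,0]>-110)&(abs(q[...,1])<90)&(q[...,2]>9)&(q[...,2]<130)]
    print(k)
    for lo in list(range(8,60,6))+list(range(60,130,15)):
        hi=lo+6 if lo<60 else lo+15
        s=m[(m[:,2]>lo)&(m[:,2]<hi)]
        if len(s):print(lo,len(s),"x",np.percentile(s[:,0],[0,50,100]).round(0),"y",np.percentile(s[:,1],[0,25,50,75,100]).round(0))
st=manip.get_state();print(((st['position']-foot)@D*1000).round(1),st['grip_width'])
E
```

```text
side7
8 23 x [-91. -88. -37.] y [-74. -17.  27.  49.  85.]
32 1 x [-66. -66. -66.] y [-13. -13. -13. -13. -13.]
38 11 x [-79. -72. -57.] y [-13.  22.  24.  25.  26.]
44 14 x [-80. -74. -60.] y [-11.  -9.  -7.  25.  27.]
50 10 x [-80. -74. -67.] y [-12. -10.  -8.  -8.  27.]
56 9 x [-80. -79. -73.] y [-14. -11.  -9.  26.  31.]
60 9 x [-80. -79. -71.] y [-14.  -8.  25.  27.  28.]
75 2 x [-80. -79. -79.] y [24. 25. 25. 25. 26.]
90 1 x [-78. -78. -78.] y [-15. -15. -15. -15. -15.]
105 17 x [-100.  -76.  -38.] y [-78.  -9.  86.  88.  88.]
120 111 x [-104.  -87.  -36.] y [-75. -10.  86.  88.  90.]
top7
8 44 x [-88. -84. -35.] y [-79. -29.  -1.  25.  81.]
14 1 x [-85. -85. -85.] y [-65. -65. -65. -65. -65.]
38 5 x [-74. -58. -56.] y [-14. -11. -10. -10.  22.]
44 7 x [-71. -57. -56.] y [-13. -11.  19.  21.  23.]
50 5 x [-75. -58. -56.] y [-16. -11. -11. -10.  24.]
56 10 x [-70. -56. -54.] y [-15. -12. -11.  22.  26.]
60 21 x [-60. -56. -54.] y [-19. -14. -10.  23.  27.]
75 12 x [-75. -57. -54.] y [-17. -15. -12. -11. -10.]
90 3 x [-69. -65. -54.] y [-14. -13. -11. -11. -11.]
105 5 x [-62. -59. -37.] y [-71. -12. -12. -12.  42.]
120 15 x [-95. -39. -35.] y [-70. -47. -11.  11.  62.]
[-67.9   5.9  26. ] 0.30435984865638727
```

In both cameras the fingers end about 37 mm above the deck, where the stated tool frame puts them at about 1 mm. The real fingertips are therefore about 11 mm behind the reported TCP instead of 25 mm ahead of it. I trust the measurement, so I'll open, go down about 30 mm and feel for the deck.

Emit:
{"method": "apply_moves", "body": {
  "increments": "0 0 0 0 0 0 .7;0 0 0 0 0 0 .7;0 0 0 0 0 0 .7;0 0 0 -.001 .0041 -.0091 .7;0 0 0 -.001 .0041 -.0091 .7;0 0 0 -.0008 .0033 -.0073 .7;0 0 0 0 0 0 .7;0 0 0 0 0 0 .7"
}}

```text
t: 15.75
position: [0.5567, 0.0245, 0.0644]
orientation: [0.607, 0.765, 0.133, -0.171]
contact_force: [0.1, -0.3, -0.2]
grip_width: 0.698
finger_force: 0.0
```

```bash
cat > fin.py <<'E'
from plan import *
import sys
st=manip.get_state();print(((st['position']-foot)@D*1000).round(1),st['grip_width'],"F",(D.T@st['contact_force']).round(1))
for k in("side","top"):
    f,W=snap(k,k+sys.argv[1]);q=(W-foot)@D*1000
    m=q[(q[...,0]<-45)&(q[...,0]>-81)&(abs(q[...,1]-6)<55)&(abs(q[...,1]-6)>22)&(q[...,2]>-3)&(q[...,2]<60)]
    print(k,[(lo,((m[:,2]>lo)&(m[:,2]<lo+3)).sum()) for lo in range(3,45,3)])
E
python3 fin.py 8
```

```text
[-67.9   6.1  -2.5] 0.6976443938916322 F [-0.4 -0.1 -0.1]
side [(3, np.int64(1)), (6, np.int64(0)), (9, np.int64(5)), (12, np.int64(6)), (15, np.int64(6)), (18, np.int64(4)), (21, np.int64(6)), (24, np.int64(7)), (27, np.int64(6)), (30, np.int64(6)), (33, np.int64(5)), (36, np.int64(10)), (39, np.int64(5)), (42, np.int64(4))]
top [(3, np.int64(21)), (6, np.int64(2)), (9, np.int64(2)), (12, np.int64(0)), (15, np.int64(4)), (18, np.int64(4)), (21, np.int64(4)), (24, np.int64(4)), (27, np.int64(5)), (30, np.int64(1)), (33, np.int64(3)), (36, np.int64(6)), (39, np.int64(3)), (42, np.int64(4))]
```

Emit:
{"method": "apply_moves", "body": {
  "increments": "0 0 0 -.0003 .0012 -.0027 .7;0 0 0 -.0002 .0008 -.0018 .7;0 0 0 -.0001 .0004 -.0009 .7;0 0 0 0 0 0 .7;0 0 0 0 0 0 .3;0 0 0 0 0 0 .3;0 0 0 0 0 0 .3;0 0 0 0 0 0 .3;0 0 0 0 0 0 .3"
}}

```text
t: 16.75
position: [0.5562, 0.0267, 0.0593]
orientation: [0.607, 0.765, 0.133, -0.17]
contact_force: [0.1, 0.0, 0.4]
grip_width: 0.395
finger_force: 25.3
```

```bash
python3 fin.py 9
```

```text
[-68.   6.  -8.] 0.39547389438326047 F [ 0.2 -0.1  0.3]
side [(3, np.int64(5)), (6, np.int64(3)), (9, np.int64(5)), (12, np.int64(1)), (15, np.int64(2)), (18, np.int64(0)), (21, np.int64(2)), (24, np.int64(1)), (27, np.int64(0)), (30, np.int64(0)), (33, np.int64(1)), (36, np.int64(0)), (39, np.int64(0)), (42, np.int64(1))]
top [(3, np.int64(23)), (6, np.int64(3)), (9, np.int64(1)), (12, np.int64(0)), (15, np.int64(0)), (18, np.int64(2)), (21, np.int64(2)), (24, np.int64(2)), (27, np.int64(5)), (30, np.int64(0)), (33, np.int64(2)), (36, np.int64(1)), (39, np.int64(2)), (42, np.int64(3))]
```

Clip gripped (37.5 mm between the pads, 25 N). I lift it, level it and carry it to the tray.

Emit:
{"method": "apply_moves", "body": {
  "increments": "0 0 0 .0019 -.0082 .0181 .3;0 0 0 .0019 -.0082 .0181 .3;0 0 0 .0019 -.0082 .0181 .3;-.0708 -.0167 0 .0072 -.0358 -.0056 .3;-.0708 -.0167 0 .0072 -.0358 -.0056 .3;-.0708 -.0167 0 .0072 -.0358 -.0056 .3;-.0708 -.0167 0 .0072 -.0358 -.0056 .3;-.0708 -.0167 0 .0072 -.0358 -.0056 .3;-.0708 -.0167 0 .0072 -.0358 -.0056 .3;0 0 0 0 0 0 .3;0 0 0 0 0 0 .3"
}}

```text
t: 17.95
position: [0.6047, -0.2123, 0.0797]
orientation: [0.622, 0.783, -0.0, -0.001]
contact_force: [-0.7, 0.6, -1.7]
grip_width: 0.386
finger_force: 25.3
```

```bash
python3 - <<'E'
from plan import *
st=manip.get_state();p=st['position'];R=Ro.from_quat(st['orientation']).as_matrix();print(p.round(4),R[:,2].round(3),st['grip_width'],st['finger_force'])
hx=np.array([np.cos(A),np.sin(A),0]);hy=np.array([-hx[1],hx[0],0])
for k in("side","top"):
    f,W=snap(k,k+"10");I=f["image"].max(2).astype(int)
    q=(W-p)@np.stack([hx,hy,[0,0,1]],1)*1000
    m=q[(abs(q[...,0])<70)&(abs(q[...,1])<60)&(q[...,2]<30)&(q[...,2]>-40)]
    print(k,[(lo,((m[:,2]>lo)&(m[:,2]<lo+4)).sum()) for lo in range(-40,30,4)])
    c=m[(m[:,2]>0)&(m[:,2]<16)];print(" ",np.percentile(c,[2,98],axis=0).round(1).tolist())
E
```

```text
[ 0.6047 -0.2123  0.0797] [-0.002  0.001 -1.   ] 0.3858511018832188 25.25326246395707
side [(-40, np.int64(0)), (-36, np.int64(0)), (-32, np.int64(0)), (-28, np.int64(0)), (-24, np.int64(0)), (-20, np.int64(0)), (-16, np.int64(0)), (-12, np.int64(0)), (-8, np.int64(0)), (-4, np.int64(0)), (0, np.int64(0)), (4, np.int64(5)), (8, np.int64(28)), (12, np.int64(67)), (16, np.int64(22)), (20, np.int64(22)), (24, np.int64(21)), (28, np.int64(9))]
  [[-17.2, -20.7, 7.1], [44.3, 22.9, 15.8]]
top [(-40, np.int64(0)), (-36, np.int64(0)), (-32, np.int64(0)), (-28, np.int64(0)), (-24, np.int64(0)), (-20, np.int64(0)), (-16, np.int64(0)), (-12, np.int64(0)), (-8, np.int64(0)), (-4, np.int64(0)), (0, np.int64(0)), (4, np.int64(0)), (8, np.int64(0)), (12, np.int64(2)), (16, np.int64(3)), (20, np.int64(0)), (24, np.int64(0)), (28, np.int64(0))]
  [[44.8, -18.7, 12.8], [45.4, -16.3, 13.2]]
```

Emit:
{"method": "apply_moves", "body": {
  "increments": "0 0 0 0 0 -.03 .3;0 0 0 0 0 -.03 .3;0 0 0 0 0 -.015 .3;0 0 0 0 0 -.004 .3;0 0 0 0 0 0 .3;0 0 0 0 0 0 .6;0 0 0 0 0 0 .6;0 0 0 0 0 0 .6;0 0 0 0 0 .02 .6;0 0 0 0 0 .05 .6;0 0 0 0 .02 .05 .8;0 0 0 0 .04 .05 1"
}}

```text
t: 19.25
position: [0.6053, -0.1637, 0.1594]
orientation: [0.623, 0.782, -0.0, 0.001]
contact_force: [0.8, -0.4, -0.5]
grip_width: 0.715
finger_force: 0.0
```

Emit:
{"method": "apply_moves", "body": {
  "increments": "0 0 0 0 .05 .05 1;0 0 0 0 .05 .03 1;0 0 0 0 .05 0 1;0 0 0 0 .05 0 1;0 0 0 0 0 0 1"
}}

```text
t: 19.75
position: [0.6046, 0.0205, 0.2185]
orientation: [0.62, 0.784, -0.0, 0.0]
contact_force: [0.9, -0.3, -0.4]
grip_width: 0.999
finger_force: 0.0
```

```bash
python3 - <<'E'
from plan import *
st=manip.get_state();p=st['position'];print(p.round(4))
for k in("side","top"):
    f,W=snap(k,k+"11");I=f["image"].max(2).astype(int)
    d=(abs(W[...,0]-.601)<.06)&(abs(W[...,1]+.197)<.043)&(W[...,2]<.02)&(W[...,2]>.005)&(I<70)
    m=W[d];print(k,"clip",len(m),m.mean(0).round(4) if len(m) else "",cv2.minAreaRect((m[:,:2]*1000).astype(np.float32)) if len(m)>3 else "")
    P=W.reshape(-1,3);P=P[np.isfinite(P[:,0])]
    h=P[(abs(P[:,0]-.509)<.04)&(abs(P[:,1]-.359)<.04)&(P[:,2]>.05)&(P[:,2]<.06)];print(" hub",len(h),cv2.minAreaRect((h[:,:2]*1000).astype(np.float32)))
    q=(P-foot)@D*1000
    s=q[(q[:,2]>46)&(q[:,2]<54)&(abs(q[:,0])<16)&(abs(q[:,1])<16)];print(" tip",len(s),np.percentile(s,[3,50,97],axis=0).round(1).tolist(),cv2.minAreaRect(s[:,:2].astype(np.float32)))
E
```

```text
[0.6046 0.0205 0.2185]
side clip 81 [ 0.6016 -0.2062  0.0083] ((600.2643432617188, -199.659423828125), (37.06620788574219, 63.480865478515625), 13.166706085205078)
 hub 64 ((508.97662353515625, 356.71160888671875), (45.95996856689453, 41.54954147338867), 10.386157989501953)
 tip 31 [[-9.6, -6.1, 46.2], [-0.5, 2.1, 49.0], [7.9, 11.8, 52.0]] ((-0.5012016296386719, 3.636850357055664), (19.09746742248535, 20.44743537902832), 6.512420654296875)
top clip 159 [ 0.6067 -0.1964  0.0086] ((604.3045654296875, -196.859130859375), (85.07567596435547, 109.56394958496094), 89.39580535888672)
 hub 175 ((510.48095703125, 360.08770751953125), (42.5733642578125, 41.35663604736328), 21.345632553100586)Traceback (most recent call last):
  File "<stdin>", line 10, in <module>
    return _quantile_unchecked(
        a, q, axis, out, overwrite_input, method, keepdims, weights)
    return _ureduce(a,
                    func=_quantile_ureduce_func,
    ...<5 lines>...
                    overwrite_input=overwrite_input,
                    method=method)
    r = func(a, **kwargs)
    result = _quantile(arr,
                       quantiles=q,
    ...<2 lines>...
                       out=out,
                       weights=wgt)
    slices_having_nans = np.isnan(arr[-1, ...])
                                  ~~~^^^^^^^^^
IndexError: index -1 is out of bounds for axis 0 with size 0
```

The clip lies in the tray at about (0.600,-0.200), z 8 mm, let go. Next I fit the spindle's turn and get the heights round the hub.

```bash
python3 - <<'E'
from plan import *
from scipy.optimize import least_squares
def pts(k):
    W=cloud(dict(np.load(f"pics/{k}.npz")));P=W.reshape(-1,3);P=P[np.isfinite(P[:,0])];q=(P-foot)@D*1000
    b=q[(abs(q[:,0])<75)&(abs(q[:,1])<75)&(abs(q[:,2])<8)];q=q-[0,0,np.median(b[:,2])]
    return q[(abs(q[:,0])<19)&(abs(q[:,1])<19)&(q[:,2]>13)&(q[:,2]<44)]
def res(v,L):
    o=[]
    for i,q in enumerate(L):
        x,y=q[:,0]-v[1+2*i],q[:,1]-v[2+2*i];a=v[0];X=x*np.cos(a)+y*np.sin(a);Y=-x*np.sin(a)+y*np.cos(a)
        o.append(np.maximum(abs(X),abs(Y))-11)
    return np.concatenate(o)
for name,S,T in(("before",["side0"],["top0"]),("after",["side3","side5","side11"],["top3"])):
    L=[np.vstack([pts(k) for k in S]),np.vstack([pts(k) for k in T])]
    c=[]
    for a0 in np.radians(range(-40,50,10)):
        r=least_squares(res,[a0,-2,2,2,-2],args=(L,),loss="soft_l1");c.append((r.cost,np.degrees(r.x[0]),r.x[1:]))
    for t in sorted(c,key=lambda t:t[0])[:3]:print(name,[len(l) for l in L],round(t[0],1),round(t[1],1),t[2].round(1))
    best=min(c,key=lambda t:t[0])
    for a in range(-45,45,10):
        r=least_squares(lambda v:res(np.r_[np.radians(a),v],L),best[2],loss="soft_l1");print("  ",a,round(r.cost,1),end=";")
    print()
for k in("top0","side11"):
    W=cloud(dict(np.load(f"pics/{k}.npz")));P=W.reshape(-1,3);r=np.hypot(P[:,0]-.5095,P[:,1]-.3595);m=P[(r<.075)&(r>.032)]
    print(k,np.percentile(m[:,2],[50,90,99,100]).round(4))
E
```

```text
before [73, 57] 52.0 -2.4 [-0.2 -0.8  0.1 -2.6]
before [73, 57] 52.0 -2.4 [-0.2 -0.8  0.1 -2.6]
before [73, 57] 52.0 -2.4 [-0.2 -0.8  0.1 -2.6]
   -45 174.5;   -35 157.5;   -25 123.0;   -15 80.9;   -5 54.4;   5 66.0;   15 105.1;   25 144.7;   35 169.6;
after [213, 56] 112.5 -1.9 [ 0.  -0.6  0.1 -2.6]
after [213, 56] 112.5 -1.9 [ 0.  -0.6  0.1 -2.6]
after [213, 56] 112.5 -1.9 [ 0.  -0.6  0.1 -2.6]
   -45 372.5;   -35 344.1;   -25 281.7;   -15 187.7;   -5 118.4;   5 138.9;   15 226.1;   25 320.9;   35 365.4;
top0 [0.0147 0.0217 0.0252 0.0272]
side11 [0.0137 0.0206 0.0239 0.0395]
```

```bash
python3 - <<'E'
from plan import *
a=np.radians(20.5);ty=np.array([np.cos(a),np.sin(a),0]);tz=np.array([0,0,-1.]);Rt=np.stack([np.cross(ty,tz),ty,tz],1)
delta(np.array([.5087,.3587,.1]),Rt)
E
```

```text
target [0.5087 0.3587 0.1   ] rot [ 0.0012 -0.0005  0.1276] shift [-0.0963  0.3424 -0.118 ] rows 0.8506542889387847 6.847580371256972
```

Emit:
{"method": "apply_moves", "body": {
  "increments": "0 0 .018 -.0138 .0489 0 1;0 0 .018 -.0138 .0489 0 1;0 0 .018 -.0138 .0489 0 1;0 0 .018 -.0138 .0489 0 1;0 0 .018 -.0138 .0489 0 1;0 0 .018 -.0138 .0489 -.019 1;0 0 .02 -.0138 .0489 -.05 1;0 0 0 0 0 -.05 1;0 0 0 0 0 -.04 1;0 0 0 0 0 -.025 1;0 0 0 0 0 -.015 1;0 0 0 0 0 0 1"
}}

```text
t: 21.05
position: [0.5149, 0.3341, 0.0334]
orientation: [0.571, 0.821, -0.002, -0.001]
contact_force: [0.5, -0.0, 0.3]
grip_width: 1.0
finger_force: 0.0
```

Emit:
{"method": "apply_moves", "body": {
  "increments": "0 0 0 0 0 0 .4;0 0 0 0 0 0 .4;0 0 0 0 0 0 .35;0 0 0 0 0 0 .35;0 0 0 0 0 0 .35;0 0 0 0 0 0 .35",
  "newtons": 25
}}

```text
t: 21.65
position: [0.5148, 0.3354, 0.0352]
orientation: [0.571, 0.821, -0.001, -0.0]
contact_force: [-0.4, -0.4, 0.1]
grip_width: 0.553
finger_force: 0.0
```

Emit:
{"method": "apply_moves", "body": {
  "increments": "0 0 0 0 0 0 .8;0 0 0 0 0 0 .8;0 0 0 -.0061 .0233 0 .8;0 0 0 0 0 -.008 .8;0 0 0 0 0 -.008 .8;0 0 0 0 0 0 .8;0 0 0 0 0 0 .8"
}}

```text
t: 22.35
position: [0.5087, 0.358, 0.0185]
orientation: [0.571, 0.821, -0.001, -0.0]
contact_force: [0.8, 0.2, -0.4]
grip_width: 0.797
finger_force: 0.0
```

```bash
python3 - <<'E'
from plan import *
a=np.radians(20.5);ty=np.array([np.cos(a),np.sin(a),0]);tz=np.array([0,0,-1.]);Rt=np.stack([np.cross(ty,tz),ty,tz],1)
delta(np.array([.5087,.3587,.019]),Rt);print(manip.get_state()['contact_force'])
for k in("side","top"):
    f,W=snap(k,k+"12");P=W.reshape(-1,3);P=P[np.isfinite(P[:,0])]
    h=P[(abs(P[:,0]-.509)<.04)&(abs(P[:,1]-.359)<.04)&(P[:,2]>.03)&(P[:,2]<.06)];print(k,len(h),h.mean(0),cv2.minAreaRect((h[:,:2]*1000).astype(np.float32)))
E
```

```text
target [0.5087 0.3587 0.019 ] rot [ 0.0016 -0.002   0.0023] shift [0.     0.0007 0.0005] rows 0.02330197189109278 0.013540301337006122
[ 0.77245962  0.17366    -0.39298293]
side 177 [0.51055961 0.35070858 0.04632786] ((505.8554992675781, 357.7455749511719), (87.04940032958984, 46.46184539794922), 17.815773010253906)
top 54 [0.51467156 0.34193848 0.04733545] ((517.1279296875, 342.67926025390625), (42.68939971923828, 6.038533687591553), 13.382665634155273)
```

Now grip the hub and lift.

Emit:
{"method": "apply_moves", "body": {
  "increments": "0 0 0 0 0 0 .35;0 0 0 0 0 0 .35;0 0 0 0 0 0 .35;0 0 0 0 0 0 .35;0 0 0 0 0 0 .35;0 0 0 0 0 0 .35;0 0 0 0 0 .005 .35;0 0 0 0 0 .01 .35;0 0 0 0 0 0 .35",
  "newtons": 40
}}

```text
t: 23.35
position: [0.5091, 0.3589, 0.0353]
orientation: [0.571, 0.821, -0.0, 0.0]
contact_force: [0.1, 0.4, -3.6]
grip_width: 0.437
finger_force: 40.0
```

```bash
cat >> plan.py <<'E'
foot2=foot-.0016*yl
Rcar=Ro.from_rotvec(np.radians(-2)*n).as_matrix()@Rpry
E
python3 - <<'E'
from plan import *
w,d=delta(foot2+.087*n,Rcar);print(w/7,d/7)
E
```

```text
target [0.5587 0.0494 0.1741] rot [ 0.4161  0.134  -0.1562] shift [ 0.0496 -0.3095  0.1389] rows 3.095098981285488 6.1908717307688255
[ 0.05944775  0.0191453  -0.0223212 ] [ 0.00708782 -0.04422051  0.01983763]
```

Emit:
{"method": "apply_moves", "body": {
  "increments": "0 0 0 0 0 .038 .35;0 0 0 0 0 .038 .35;0 0 0 0 0 .038 .35;0 0 0 0 0 .038 .35;0 0 0 0 0 .038 .35;.0594 .0191 -.0223 .0071 -.0442 0 .35;.0594 .0191 -.0223 .0071 -.0442 0 .35;.0594 .0191 -.0223 .0071 -.0442 0 .35;.0594 .0191 -.0223 .0071 -.0442 0 .35;.0594 .0191 -.0223 .0071 -.0442 0 .35;.0594 .0191 -.0223 .0071 -.0442 0 .35;.0594 .0191 -.0223 .0071 -.0442 0 .35"
}}

```text
t: 24.55
position: [0.5583, 0.0473, 0.2244]
orientation: [0.619, 0.755, 0.132, -0.173]
contact_force: [1.1, 0.1, -4.0]
grip_width: 0.44
finger_force: 40.0
```

Emit:
{"method": "apply_moves", "body": {
  "increments": "0 0 0 0 0 -.02 .35;0 0 0 0 0 0 .35;0 0 0 0 0 0 .35"
}}

```text
t: 24.85
position: [0.5581, 0.0497, 0.2042]
orientation: [0.619, 0.755, 0.13, -0.173]
contact_force: [-0.5, 0.2, -4.2]
grip_width: 0.438
finger_force: 40.0
```

```bash
python3 - <<'E'
from plan import *
delta(foot2+.087*n,Rcar)
st=manip.get_state();p=st['position'];print(((p-foot2)@D*1000).round(1))
Rc=Ro.from_quat(st['orientation']).as_matrix();B=np.stack([Rc[:,0],Rc[:,1],-Rc[:,2]],1)
for k in("side","top"):
    f,W=snap(k,k+"13");P=W.reshape(-1,3);P=P[np.isfinite(P[:,0])]
    q=(P-p)@B*1000   # tool x, tool y, up
    m=q[(np.hypot(q[:,0],q[:,1])<85)&(q[:,2]>-25)&(q[:,2]<45)]
    print(k,[(lo,((m[:,2]>lo)&(m[:,2]<lo+4)).sum()) for lo in range(-24,44,4)])
    pl=m[(m[:,2]>-14)&(m[:,2]<0)];(c,r)=cv2.minEnclosingCircle(pl[:,:2].astype(np.float32));print(" plate",len(pl),c,r,np.percentile(pl[:,:2],[1,99],axis=0).round(1).tolist())
    hb=m[(m[:,2]>10)&(m[:,2]<35)&(np.hypot(m[:,0],m[:,1])<36)];print(" hub",len(hb),np.percentile(hb[:,:2],[2,98],axis=0).round(1).tolist())
E
```

```text
target [0.5587 0.0494 0.1741] rot [ 0.0009 -0.0017 -0.0011] shift [ 0.0006 -0.0003 -0.03  ] rows 0.014914989830903442 0.6003328869210145
[ 13.1   0.5 114. ]
side [(-24, np.int64(0)), (-20, np.int64(0)), (-16, np.int64(2)), (-12, np.int64(46)), (-8, np.int64(444)), (-4, np.int64(221)), (0, np.int64(175)), (4, np.int64(38)), (8, np.int64(11)), (12, np.int64(24)), (16, np.int64(22)), (20, np.int64(21)), (24, np.int64(20)), (28, np.int64(25)), (32, np.int64(28)), (36, np.int64(47)), (40, np.int64(11))]
 plate 713 (1.0978697538375854, -0.6444058418273926) 70.8135986328125 [[-65.7, -68.6], [65.4, 65.5]]
 hub 138 [[-21.4, -29.4], [18.7, 20.4]]
top [(-24, np.int64(0)), (-20, np.int64(1)), (-16, np.int64(8)), (-12, np.int64(45)), (-8, np.int64(643)), (-4, np.int64(499)), (0, np.int64(227)), (4, np.int64(56)), (8, np.int64(26)), (12, np.int64(20)), (16, np.int64(18)), (20, np.int64(21)), (24, np.int64(19)), (28, np.int64(16)), (32, np.int64(48)), (36, np.int64(108)), (40, np.int64(14))]
 plate 1193 (3.1025872230529785, 2.5507781505584717) 69.59651947021484 [[-13.3, -64.0], [69.7, 68.3]]
 hub 132 [[-11.0, -24.6], [24.5, 27.8]]
```

```bash
python3 - <<'E'
from plan import *
delta(foot-.002*xu-.0006*yl+.0745*n,Rcar);print((-n*.01).round(4))
E
```

```text
target [0.5569 0.0525 0.162 ] rot [ 0.0012  0.0001 -0.0026] shift [-0.0014  0.0021 -0.0429] rows 0.01921527578556516 0.8577305882324537
[-0.001   0.0041 -0.0091]
```

Emit:
{"method": "apply_moves", "body": {
  "increments": "0 0 0 -.0007 .001 -.0214 .35;0 0 0 -.0007 .001 -.0214 .35;0 0 0 0 0 0 .35;0 0 0 -.0005 .0021 -.0045 .35;0 0 0 -.0005 .0021 -.0045 .35;0 0 0 -.0005 .0021 -.0045 .35;0 0 0 0 0 0 .35"
}}

```text
t: 25.65
position: [0.5553, 0.0582, 0.1476]
orientation: [0.619, 0.755, 0.131, -0.173]
contact_force: [0.3, 3.2, -4.2]
grip_width: 0.442
finger_force: 40.0
```

```bash
cat > sc.py <<'E'
from plan import *
st=manip.get_state();R=Ro.from_quat(st['orientation']).as_matrix();print("tcp-foot",((st['position']-foot)@D*1000).round(1),"F deck",(D.T@st['contact_force']).round(1),"M",(D.T@st['moment']).round(2),"toolz",(D.T@R[:,2]).round(3),"rot err",Ro.from_matrix(Rcar@R.T).as_rotvec().round(3))
E
python3 sc.py
```

```text
tcp-foot [-2.7 -0.3 59. ] F deck [ 1.  -1.  -5.1] M [-0.04  0.1  -0.05] toolz [ 0.     0.002 -1.   ] rot err [ 0.    -0.001 -0.001]
```

The hub is over the tip, with a light 2.5 N side force pushing it up-slope. I move 1 mm up-slope while descending.

Emit:
{"method": "apply_moves", "body": {
  "increments": "0 0 0 -.0002 .0009 .0004 .35;0 0 0 -.0005 .0021 -.0045 .35;0 0 0 -.0005 .0021 -.0045 .35;0 0 0 -.0005 .0021 -.0045 .35;0 0 0 0 0 0 .35"
}}

```text
t: 26.15
position: [0.5534, 0.065, 0.1338]
orientation: [0.619, 0.755, 0.13, -0.173]
contact_force: [-0.6, 0.2, -3.3]
grip_width: 0.438
finger_force: 40.0
```

```bash
python3 sc.py
```

```text
tcp-foot [-2.2  0.  43.4] F deck [-1.1  0.5 -3.1] M [ 0.05  0.64 -0.  ] toolz [-0.     0.003 -1.   ] rot err [ 0.001 -0.002 -0.001]
```

Free of side load, with 25 mm left to go.

Emit:
{"method": "apply_moves", "body": {
  "increments": "0 0 0 -.0005 .0021 -.0045 .35;0 0 0 -.0005 .0021 -.0045 .35;0 0 0 -.0005 .0021 -.0045 .35;0 0 0 -.0005 .0021 -.0045 .35;0 0 0 0 0 0 .35"
}}

```text
t: 26.65
position: [0.5514, 0.0735, 0.1158]
orientation: [0.619, 0.755, 0.13, -0.173]
contact_force: [0.2, -0.6, -3.5]
grip_width: 0.439
finger_force: 40.0
```

```bash
python3 sc.py
```

```text
tcp-foot [-1.9 -0.  23.5] F deck [-2.1 -0.  -2.9] M [ 0.02  0.57 -0.03] toolz [-0.     0.002 -1.   ] rot err [ 0.001 -0.002 -0.001]
```

Now the last 5 mm, with small steps until the deck pushes back.

Emit:
{"method": "apply_moves", "body": {
  "increments": "0 0 0 -.0003 .0012 -.0027 .35;0 0 0 -.0001 .0006 -.0014 .35;0 0 0 -.0001 .0004 -.0009 .35;0 0 0 -.0001 .0004 -.0009 .35;0 0 0 0 0 0 .35"
}}

```text
t: 27.15
position: [0.5513, 0.0754, 0.1114]
orientation: [0.619, 0.755, 0.131, -0.172]
contact_force: [-1.6, -3.8, 3.9]
grip_width: 0.436
finger_force: 40.0
```

```bash
python3 sc.py
```

```text
tcp-foot [-2.  -0.4 18.7] F deck [-1.4  2.4  4.9] M [ 0.71  0.46 -0.04] toolz [-0.001  0.001 -1.   ] rot err [ 0.001 -0.    -0.001]
```

Deck contact at the expected height (18.7 mm against 18.5 predicted). I release and retreat along the axis.

Emit:
{"method": "apply_moves", "body": {
  "increments": "0 0 0 0 0 0 .7;0 0 0 0 0 0 .7;0 0 0 0 0 0 .8;0 0 0 .0019 -.0082 .0181 .8;0 0 0 .0039 -.0165 .0363 .8;0 0 0 .0039 -.0165 .0363 .8;0 0 0 0 -.03 .045 .8;0 0 0 0 -.04 .04 .8;0 0 0 -.03 -.05 0.02 .8;0 0 0 -.04 -.05 0 .8;0 0 0 -.04 -.05 0 .8;0 0 0 0 0 0 .8"
}}

```text
t: 28.35
position: [0.4718, -0.1506, 0.2947]
orientation: [0.621, 0.754, 0.131, -0.172]
contact_force: [1.0, 0.4, 0.4]
grip_width: 0.801
finger_force: 0.0
```

```bash
python3 - <<'E'
from plan import *
print(manip.get_state()['position'].round(3),manip.get_state()['t'])
for k in("top","side"):
    f,W=snap(k,k+"20");P=W.reshape(-1,3);P=P[np.isfinite(P[:,0])];q=(P-foot)@D*1000
    r=np.hypot(q[:,0],q[:,1])
    b=q[(abs(q[:,0])<78)&(abs(q[:,1])<78)&(r>76)&(abs(q[:,2])<8)];dz=np.median(b[:,2]) if len(b) else 0
    h=q[(r<24)&(q[:,2]>53-8)&(q[:,2]<75)];pl=q[(r<66)&(r>35)&(q[:,2]>3)&(q[:,2]<24)]
    print(k,dz,"hub top z",np.percentile(h[:,2],[50,90]).round(1),"plate z",np.percentile(pl[:,2],[20,40,50]).round(1))
    x=np.c_[pl[:,:2],np.ones(len(pl))];m=pl[:,2]<np.median(pl[:,2])+2;print("  plate slope",np.linalg.lstsq(x[m],pl[m,2],rcond=None)[0].round(3))
    w=P[(abs(P[:,0]-.495)<.03)&(abs(P[:,1]+.378)<.03)&(P[:,2]>.11)&(P[:,2]<.2)]
    if len(w):print("  handle",w.mean(0).round(4),w[:,2].max().round(4))
    cv2.imwrite(f"pics/{k}20.png",np.clip(f["image"]*1.3,0,255).astype('uint8'))
    for n_,c in(("bottle",(.676,-.355,.1,.14)),("rack",(.70,.334,.07,.1))):
        z=P[(np.hypot(P[:,0]-c[0],P[:,1]-c[1])<.07)&(P[:,2]>c[2])&(P[:,2]<c[3])];print("  ",n_,z.mean(0).round(3) if len(z) else 0)
E
```

```text
[ 0.472 -0.151  0.295] 28.35
top 0.0662595347115211 hub top z [54.7 58.2] plate z [12.8 14.3 15.1]
  plate slope [-2.000e-03 -2.000e-03  1.366e+01]
   bottle [ 0.679 -0.353  0.121]
   rack [0.699 0.334 0.084]
side 0.0362441827945634 hub top z [54.4 57.2] plate z [13.2 14.5 15.4]
  plate slope [ 3.000e-03 -6.000e-03  1.413e+01]
  handle [ 0.4897 -0.3848  0.1472] 0.1777
   bottle [ 0.675 -0.363  0.118]
   rack [0.699 0.327 0.079]
```

View pics/side20.png

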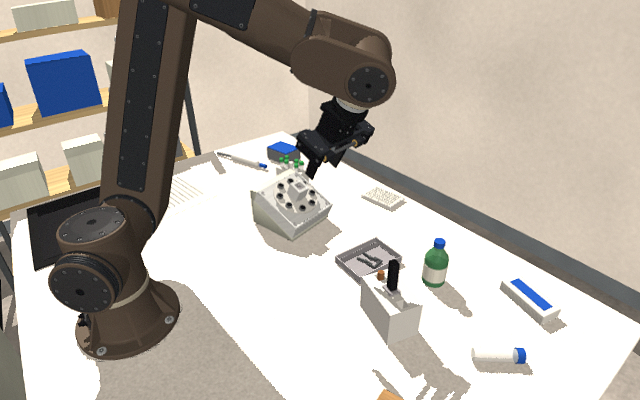

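The picture shows the carousel flat on the deck at (300,193), the clip in the tray at (368,258), the wedge in its block at (393,277), and the bottle and rack in place. The plate sits about 14 mm up, parallel to the deck, so I hand in.

```bash
python3 -c "
from plant import order
print(order.finish_job())"
```

```text
the job is handed in; nothing more can be done
None
```

I handed the job in at about 28 s: the clip is off and in the tray, the carousel is home on the spindle, the wedge is back in its block, and the bottle and rack are where they stood; the hand-in gave no verdict.

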